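Photograph the fired pots

ROBOT

A 6-joint arm with a two-finger parallel gripper is mounted at the origin on the work surface. World frame = base frame: x ahead of the robot, y to its left, z up, the work surface at z = 0. Lengths are in m, angles in rad, forces in N, time in s.
With the tool pointing down it reaches from about 0.3 to 0.85 m from the base axis. Payload 5.4 kg.
Tool frame: the origin (TCP) lies where the fingers leave the gripper's body, on its centre line; the fingertips stand 73 mm ahead of it and the grasp point (between the pads) lies 54 mm ahead of it; z points along the fingers, y is the direction in which the jaws open and shut (so a half turn about z gives the same grasp; the last joint's range is limited). The gripper opens to 85 mm and grips with 20 to 120 N. Pads are 22 mm wide; open, the fingers measure 114 mm over their backs; the gripper's body (76 mm by 85 mm) begins 54 mm behind the grasp point. The pads swing forward as they close: fully open they stand 13 mm farther back than shut.
Start: joints at [1.101, 0.158, 1.597, -0, 1.386, -0.21], TCP at [0.148, 0.556, 0.304] pointing down, gripper open.
Joint ranges: [-2.91, 2.91], [-0.94, 2.29], [0.18, 2.7], [-1.29, 4.43], [0.17, 2.64], [-3, 3]. Speed limits (rad/s): [2.57, 2.57, 3.14, 3.14, 3.14, 3.14].

INTERFACE

Orientations are given as a unit quaternion [w, x, y, z].
In Python, from rig import r gives the robot as it stands.
- The arm moves only by the tool jog_arm, never from a script. Its argument "commands" is a list of rows, each a list of 2 entries, a list of its own where there are three numbers: the shift along the tool's x, y, z as a fraction of full scale, then the turn, a rotation vector about the tool's x, y, z as a fraction of full scale. A call has exactly 8 rows; each row is the pose to reach, as a shift and turn from the pose commanded when the call began, along the tool's axes at that moment, turning the shorter way round; what a row does not reach only later rows make up. Full scale, the value 1, is 400 mm for a shift and pi rad for a turn. A row lasts 1/10 s, in which the tool goes at most 50 mm and 8.59 degrees, less where a joint would pass 70% of its speed; a pose out of reach is approached as far as the arm can. A call with a number of a shift or a turn outside -1 to 1 is refused whole. A call with a gripper value outside its range is refused whole. "grip" is the opening, from 0 (shut) to 1 (fully open), set as the call begins (left out, the last holds). The fingers move at their own pace and stop on an object; "force" is the grip in N (left out, the last holds). Time passes only in rows, so rows that repeat a pose let the fingers close, or fill a call up. It gives the time, the measured TCP pose, the force and the opening at its end, in the units of the state.
- r.get_state(): the state, without advancing time (a new reading comes with each control period).
- r.grab_frame(name): name is "scene" or "top" or "wrist"; returns (picture, depth): 384x512x3 uint8, red, green, blue; 384x512 float32, m along the optical axis (not along the pixel's ray), 0 where there is no reading.
- r.camera_params(name): a dict with "vfov" (degrees; the focal length in pixels is half the picture's height over the tangent of half this angle, whatever the lens; pixels are square), "cx", "cy" (the principal point, pixels), "origin" and "rotation" of the camera in the world. Camera axes: x right, y up, looking along -z (the intrinsics and any distortion apply to the point x, -y, -z); pixel columns grow to the right and rows downward; lengths in m; the calibration is good to about 2 mm. A picture is of the moment at which its call begins: read the wrist's pose just before it. camera_params takes no time and is no camera call; for the wrist camera it gives the pose at the moment of the call.
- r.hand_in(): hands the job in, once; it reports no verdict.
The state is a dict: "time": time; "joint_pos": joint angles; "dq": joint speeds; "tau": joint torques, N m; "position": TCP position; "tool_rot": TCP orientation; "force": force on the tool from outside, world axes, zero at the start; "torque": the same for the moment, N m; "finger_gap": opening from 0.0 (shut) to 1.0 (fully open).
Only numpy, scipy, OpenCV 4.12 (cv2) and the standard library are available. Lean on these libraries where they do the work, as an engineer would, in place of code of your own. Each camera call takes 0.05 s, during which the arm holds its last target. There are 200 camera calls.

TASK

Photograph the fired pots on the ware board: lean the white backdrop board at 60 degrees to the table so that it stays there by itself, stand every pot upright on the grey photo slab, and once all that is ready and let go of, press the shutter release fully down to its stop. Then put all the pots back upright on the ware board, leave the backdrop at 60 degrees, and do not disturb the water cup, the wooden knife or the clay block.

Things in the scene. Friction and masses are not known exactly. Their poses are not given: they have to be found in the camera images.
- backdrop (a joint): angle of the white backdrop board to the table (rad): 0 flat, 60 degrees = 1.047, 1.571 upright; range 0 to 1.75. A stiff friction hinge (about 0.8 N m, some 5 N at the top bar) that stays where it is left. The board is 200 mm wide, 6 mm thick, and reaches 171 mm from its hinge
- backdrop_hinge (a point): middle of the hinge axis, 30 mm above the table, fixed. Its x axis runs along the hinge; at angle 0 the board lies from the hinge towards +y (away from the slab) and lifts towards +z as the joint grows. An aluminium quarter-circle scale 112 mm to the -x side has ticks at 30, 60 and 90 degrees, the one at 60 the longest
- bar_near (a point): point to pinch on the round aluminium bar (12 mm thick, 330 mm long, axis parallel to the hinge and 175 mm from it) along the board's free edge: on the end that sticks out 65 mm past the board at the hinge's -x side, 140 mm from the board's middle, 25 mm from the bar's end
- bar_far (a point): the same point on the bar's other free end, 140 mm to the hinge's +x side
- slab: grey photo slab, fixed, 180 mm (x) by 240 mm (y), 8 mm thick; origin at the centre of its underside on the table
- ware_board: plywood ware board, fixed, 130 mm (x) by 280 mm (y), 10 mm thick; origin at the centre of its underside on the table. The pots start on it in a row along its y
- shutter (a joint): travel of the shutter release plunger (m): 0 up, 0.010 at its stop; a spring pushes it back up, about 6 N when fully down
- shutter_top (a point): centre of the top of the aluminium shutter plunger, a 32 mm round head on a small black box on the table; pressed straight down 10 mm
- water_cup: white plastic cup, 72 mm wide, 75 mm tall, a bystander; origin at the centre of its underside
- wood_knife: flat wooden modelling knife, 160 mm long, lying; a bystander; origin under its middle
- clay_block: grey block, 70 by 100 by 55 mm; a bystander; origin at the centre of its underside
- pot_a: fired terracotta pot with a thick, heavy base, 130 to 250 g: squat open pot, 54 mm across up to 40 mm, mouth a little narrower, 46 mm tall; origin at the centre of its underside, z up. Absent in some starts
- pot_b: fired terracotta pot with a thick, heavy base, 130 to 250 g: bottle-shaped bud vase, belly 52 mm across up to 34 mm, narrow neck (28 mm) above it, 58 mm tall; origin at the centre of its underside, z up. Absent in some starts
- pot_c: fired terracotta pot with a thick, heavy base, 130 to 250 g: lidded jar, body 52 mm across up to 36 mm, lid rim 56 mm across at 36 to 42 mm, knob on top (14 mm), 54 mm tall; lid and jar are one piece; origin at the centre of its underside, z up. Absent in some starts
- pot_d: fired terracotta pot with a thick, heavy base, 130 to 250 g: plain straight beaker, 49 mm across, 50 mm tall; origin at the centre of its underside, z up. Absent in some starts
- backdrop_base: dark steel stand of the backdrop, fixed: plate 200 mm (x) by 90 mm (y), 14 mm thick; origin on the table straight under the middle of the hinge axis, axes as at backdrop_hinge
There are look-alikes about, which are no part of the job. Leave any green or red look-alike of the pot_a alone. Several things look just like the part that bears shutter: the one meant starts farthest from the robot's base.

How it is judged:
By the outcome, as a careful person would: the job done as asked, in the order asked, and still so for the second after the job is handed in, with the robot touching nothing.
Of pot_a, pot_b, pot_c, pot_d only 3 to 4 are there at a start; the rules pass over those that are not, and their reading is None.
At some moment in a run one of pot_a, pot_b, pot_c, pot_d may be knocked a few centimetres aside while the robot is not near it.
Once in a run the grip may slacken for a moment while it holds something.
It also fails if it takes over 210 s, if anything falls off the work surface, if the arm or the gripper's body presses on something with over 40 N, if the wrist force passes 120 N, or if a joint passes its speed limit or range.

## Working session

There is one attempt and no reset: what is moved stays moved. The work goes in short steps, Python scripts to look and compute and a tool call to move; the robot and the scene stay as the last step left them, time stands still between calls to the robot, and variables do not carry over. Pictures are saved under pics/ and viewed, about 12 in all and at most 16, crops included, and the job is handed in when it is done.

Besides the shell and the picture viewer there is one more tool, called after "Call:" as name([rows], argument=value, ...), one row to a line, values as JSON. jog_arm: Moves the arm, as the interface text tells. Its arguments: {"type":"object","properties":{"commands":{"type":"array","items":{"type":"array"}},"grip":{"type":"number"},"force":{"type":"number"}},"required":["commands"]}

```bash
ls; mkdir -p pics; cat > h.py <<'E'
import numpy as np, cv2
from rig import r
def grab(n,fn=None):
    p=r.camera_params(n); im,d=r.grab_frame(n)
    if fn: cv2.imwrite(f'pics/{fn}.png',im[:,:,::-1])
    return p,im,d
def cloud(p,d):
    h,w=d.shape; f=h/2/np.tan(np.radians(p['vfov'])/2)
    v,u=np.mgrid[:h,:w]
    c=np.stack([(u-p['cx'])/f*d,-(v-p['cy'])/f*d,-d],-1)
    W=c@np.array(p['rotation']).T+np.array(p['origin'])
    W[d<=0]=np.nan
    return W
E
python3 - <<'E'
from h import *
print(r.get_state())
for n in ('top','scene'):
    p,im,d=grab(n,n+'0'); print(n,p); np.savez(f'{n}0.npz',im=im,d=d,W=cloud(p,d))
a=[cv2.resize(cv2.imread(f'pics/{n}0.png'),None,fx=1.5,fy=1.5) for n in('top','scene')]
for n,x in zip(('top','scene'),a): cv2.imwrite(f'pics/{n}0b.png',x)
E
```

```text
pics
{'time': 0.0, 'joint_pos': array([ 1.10093099e+00,  1.59049941e-01,  1.59825237e+00,  2.47446151e-05,
        1.38622249e+00, -2.10102589e-01]), 'dq': array([ 0.0002898 ,  0.00061468,  0.00130234,  0.00090119, -0.00131625,
       -0.0006028 ]), 'tau': array([ 7.71237274e-05, -3.95997012e+01, -3.31433201e+01, -2.02797610e-04,
        8.10196681e-03, -3.04315506e-05]), 'position': array([0.14748521, 0.55527065, 0.30290619]), 'tool_rot': array([-3.33622352e-04,  1.29518718e-01,  9.91576507e-01, -9.06720444e-04]), 'force': array([ 0.14655224,  0.56611103, -0.18712869]), 'torque': array([ 0.00194645,  0.00027018, -0.00490845]), 'finger_gap': 0.9968262662345582}
top {'vfov': 55.107938680492396, 'cx': 256.5165249406717, 'cy': 188.2345994225283, 'origin': array([ 0.4857993 , -0.01130404,  0.96024163]), 'rotation': array([ 0.71487418,  0.02122389, -0.03150775, -0.69822039])}Traceback (most recent call last):
  File "<stdin>", line 4, in <module>
  File "h.py", line 11, in cloud
    W=c@np.array(p['rotation']).T+np.array(p['origin'])
      ~^~~~~~~~~~~~~~~~~~~~~~~~~~
ValueError: matmul: Input operand 1 has a mismatch in its core dimension 0, with gufunc signature (n?,k),(k,m?)->(n?,m?) (size 4 is different from 3)
```

```bash
cat > h.py <<'E'
import numpy as np, cv2
from scipy.spatial.transform import Rotation as R
from rig import r
def Q(q): return R.from_quat(np.roll(np.array(q),-1))
def grab(n,fn=None):
    p=r.camera_params(n); im,d=r.grab_frame(n)
    if fn: cv2.imwrite(f'pics/{fn}.png',cv2.resize(im[:,:,::-1],None,fx=1.5,fy=1.5))
    return p,im,d
def cloud(p,d):
    h,w=d.shape; f=h/2/np.tan(np.radians(p['vfov'])/2)
    v,u=np.mgrid[:h,:w]
    c=np.stack([(u-p['cx'])/f*d,-(v-p['cy'])/f*d,-d],-1)
    W=c@Q(p['rotation']).as_matrix().T+np.array(p['origin'])
    W[d<=0]=np.nan
    return W
E
python3 - <<'E'
from h import *
for n in ('top','scene'):
    p,im,d=grab(n,n+'0'); print(n,p); np.savez(f'{n}0.npz',im=im,d=d,W=cloud(p,d))
E
```

```text
top {'vfov': 55.107938680492396, 'cx': 256.5165249406717, 'cy': 188.2345994225283, 'origin': array([ 0.4857993 , -0.01130404,  0.96024163]), 'rotation': array([ 0.71487418,  0.02122389, -0.03150775, -0.69822039])}
scene {'vfov': 45.016967237292256, 'cx': 255.14437117779767, 'cy': 198.3419003535239, 'origin': array([1.1251122 , 0.19214254, 1.1308378 ]), 'rotation': array([0.5779759 , 0.1517894 , 0.21305569, 0.77298843])}
```

View pics/top0.png

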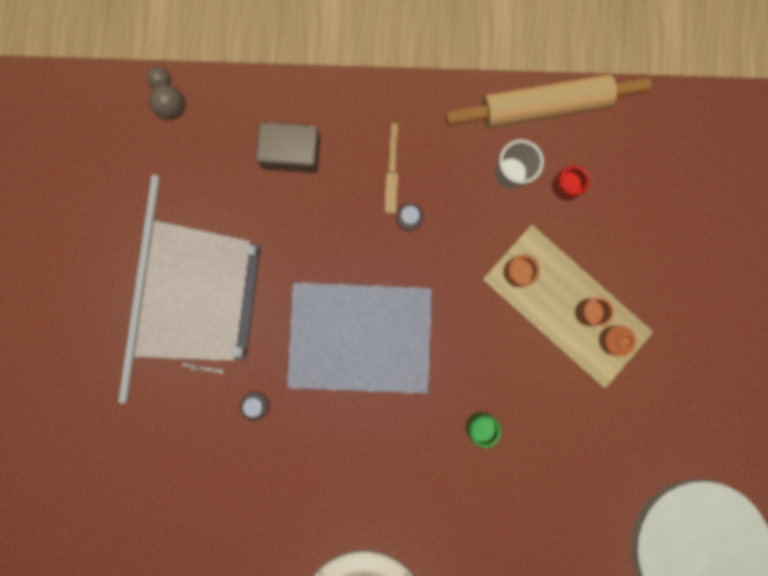

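View pics/scene0.png

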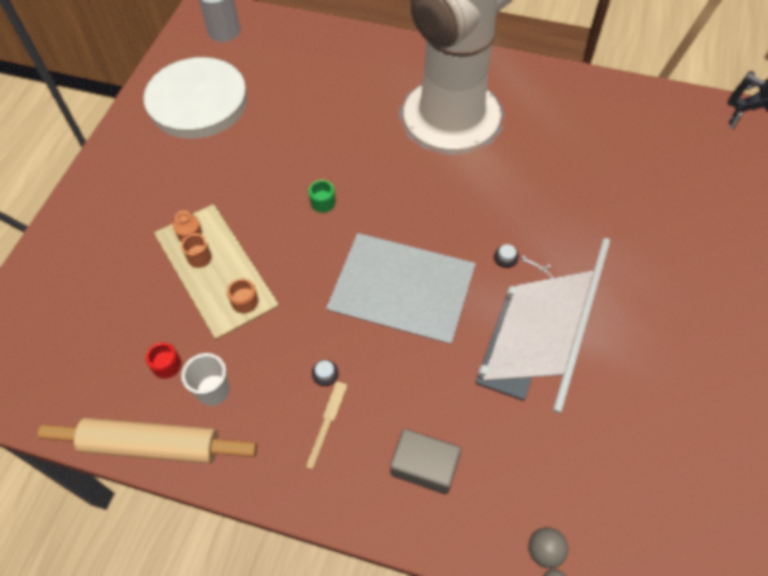

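```bash
python3 - <<'E'
from h import *
z=np.load('top0.npz'); W=z['W']; im=z['im']
def at(u,v): # big pic px
    a=W[int(v/1.5)-1:int(v/1.5)+2,int(u/1.5)-1:int(u/1.5)+2].reshape(-1,3); return np.nanmedian(a,0).round(4)
for n,u,v in [('shutF',410,215),('shutN',255,405),('barTop',154,178),('barMid',139,290),('barBot',123,400),('hingeT',252,249),('hingeB',240,352),('bdmid',195,292),('board hinge edge',240,300),('board far edge',150,290),('slab',360,338),('sc1',293,283),('sc2',431,290),('sc3',428,391),('sc4',289,388),('wb1',531,227),('wb2',652,331),('wb3',605,386),('wb4',486,278),('cup',521,160),('knife',392,170),('clay',287,145),('green',485,430),('red',573,182),('table',360,470),('arc1',185,366),('arc2',222,372)]:
    print(n,at(u,v))
# pots: orange above ware board
hsv=cv2.cvtColor(im,cv2.COLOR_RGB2HSV)
m=(W[...,2]>0.022)&(W[...,2]<0.09)&(W[...,1]<-0.15)&(W[...,0]>0.2)&(W[...,0]<0.72)
n,l,s,c=cv2.connectedComponentsWithStats(m.astype(np.uint8))
for i in range(1,n):
    if s[i,4]>40:
        P=W[l==i]; h=P[:,2]; T=P[h>np.percentile(h,60)]
        print('blob',s[i],(c[i]*1.5).round(),'zmax',np.percentile(h,98).round(4),'bbox',P.min(0).round(3),P.max(0).round(3),'c',((T.min(0)+T.max(0))/2).round(4),'rgb',im[l==i].mean(0).round())
E
```

```text
shutF [ 0.6736 -0.0638  0.0257]
shutN [0.3462 0.1871 0.0266]
barTop [0.6921 0.3203 0.1607]
barMid [0.5268 0.3332 0.1602]
barBot [0.3704 0.3454 0.1599]
hingeT [0.6053 0.1988 0.04  ]
hingeB [0.4353 0.2123 0.0393]
bdmid [0.5297 0.2718 0.0956]
board hinge edge [0.5196 0.2168 0.0371]
board far edge [0.528  0.322  0.1471]
slab [0.4612 0.016  0.0084]
sc1 [0.5544 0.136  0.001 ]
sc2 [ 0.5468 -0.104   0.0048]
sc3 [ 0.3739 -0.1023  0.0004]
sc4 [0.3745 0.1363 0.0011]
wb1 [ 0.6609 -0.2775  0.0094]
wb2 [ 0.4855 -0.4916  0.0005]
wb3 [ 0.3888 -0.4048  0.0095]
wb4 [ 0.5698 -0.2001  0.0092]
cup [ 0.7788 -0.2569  0.0169]
knife [ 0.7564 -0.0316  0.0073]
clay [0.782  0.1463 0.0534]
green [ 0.312  -0.1994  0.0113]
red [ 0.7423 -0.3515  0.0102]
table [2.372e-01 1.030e-02 2.000e-04]
arc1 [0.4055 0.314  0.0019]
arc2 [0.4071 0.2229 0.1058]
blob [373 127  18   6  67] [571. 194.] zmax 0.0469 bbox [ 0.71  -0.361  0.022] [ 0.72  -0.321  0.049] c [ 0.7147 -0.3414  0.0457] rgb [133.  39.  29.]
blob [336 170  24  22 312] [521. 271.] zmax 0.0572 bbox [ 0.554 -0.279  0.022] [ 0.605 -0.227  0.059] c [ 0.5799 -0.2528  0.0553] rgb [155. 100.  63.]
blob [384 198  25  20 377] [595. 312.] zmax 0.0602 bbox [ 0.491 -0.399  0.022] [ 0.538 -0.35   0.063] c [ 0.5142 -0.3749  0.0548] rgb [145.  93.  58.]
blob [400 217  24  21 396] [618. 341.] zmax 0.0687 bbox [ 0.441 -0.441  0.022] [ 0.492 -0.392  0.071] c [ 0.4661 -0.416   0.0617] rgb [162.  98.  59.]
blob [311 276  23  23 218] [483. 430.] zmax 0.0479 bbox [ 0.288 -0.218  0.022] [ 0.34  -0.166  0.049] c [ 0.3133 -0.1936  0.0465] rgb [ 68. 117.  56.]
blob [432 320  71  19 917] [699. 495.] zmax 0.0439 bbox [ 0.2   -0.635  0.022] [ 0.24  -0.47   0.046] c [ 0.2193 -0.5532  0.0432] rgb [182. 180. 164.]
```

```bash
cat >> h.py <<'E'
HX=None
def backdrop(W,im=None):
    # returns hinge-frame info: bar line fit & board plane angle
    m=(W[...,1]>0.17)&(W[...,1]<0.42)&(W[...,0]>0.3)&(W[...,0]<0.72)&(W[...,2]>0.06)
    mb=m&(np.abs(W[...,0]-0.525)<0.08)
    return W[m],W[mb]
def jog(target_grasp,yaw,st=None):
    """shift (fractions) and turn about tool z to bring the grasp point to target with tool down, jaw dir yaw (deg, world)"""
    st=st or r.get_state(); T=Q(st['tool_rot']); p=np.array(st['position'])
    y=np.radians(yaw); Y=np.array([np.cos(y),np.sin(y),0]); Z=np.array([0,0,-1.]); X=np.cross(Y,Z)
    G=R.from_matrix(np.stack([X,Y,Z],1))
    tp=np.array(target_grasp)-0.054*Z
    return (T.inv().apply(tp-p)/0.4).round(4),((T.inv()*G).as_rotvec()/np.pi).round(4)
E
python3 - <<'E'
from h import *
for n in('top','scene'):
    W=np.load(n+'0.npz')['W']
    A,B=backdrop(W)
    bar=A[A[:,2]>A[:,2].max()-0.012] if n=='top' else A[A[:,2]>0.148]
    c=np.median(bar,0); 
    pf=np.polyfit(bar[:,0],bar[:,1],1); print(n,'bar n',len(bar),'x',bar[:,0].min().round(4),bar[:,0].max().round(4),'y=',pf.round(4),'z',np.percentile(bar[:,2],[50,90]).round(4))
    bd=B[(B[:,2]>0.06)&(B[:,2]<0.14)]
    ex=np.array([0.9969,-0.0785,0]);ey=np.array([.0785,.9969,0])
    d=bd-np.array([0.52,0.2055,0.03]); 
    k=np.polyfit(d@ey,d[:,2],1); print('board ang',np.degrees(np.arctan(k[0])).round(2),'z offset at hinge',k[1].round(4),len(bd))
st=r.get_state(); print(st['time'])
E
```

```text
top bar n 966 x 0.366 0.6956 y= [-0.0885  0.3789] z [0.1595 0.1618]
board ang 45.38 z offset at hinge -0.002 3148
scene bar n 805 x 0.3682 0.697 y= [-0.0887  0.3808] z [0.159  0.1624]
board ang 45.4 z offset at hinge -0.0038 1823
0.15
```

```bash
python3 - <<'E'
from h import *
for z in (0.235,0.155): print(jog([.3913,.3442,z],84.94))
E
```

```text
(array([-0.7245, -0.3536,  0.0356]), array([-0.0004, -0.0001, -0.0546]))
(array([-0.7245, -0.3533,  0.2356]), array([-0.0004, -0.0001, -0.0546]))
```

Call:
jog_arm([
  [[-0.7245,-0.3536,0.03],[0,0,-0.0546]],
  [[-0.7245,-0.3536,0.03],[0,0,-0.0546]],
  [[-0.7245,-0.3536,0.03],[0,0,-0.0546]],
  [[-0.7245,-0.3536,0.03],[0,0,-0.0546]],
  [[-0.7245,-0.3536,0.03],[0,0,-0.0546]],
  [[-0.7245,-0.3536,0.03],[0,0,-0.0546]],
  [[-0.7245,-0.3536,0.03],[0,0,-0.0546]],
  [[-0.7245,-0.3536,0.03],[0,0,-0.0546]],
], grip=1, force=40)

```text
time: 0.95
position: [0.3937, 0.3422, 0.2914]
tool_rot: [-0.0, 0.047, 0.999, -0.001]
force: [-0.7, -0.2, 0.2]
finger_gap: 1.005
```

```bash
python3 - <<'E'
from h import *
print(r.get_state()['position'],jog([.3913,.3442,.155],84.94))
p,im,d=grab('wrist','w1'); W=cloud(p,d)
A=W.reshape(-1,3); A=A[np.isfinite(A[:,0])]
b=A[(A[:,2]>.14)&(A[:,2]<.175)&(A[:,1]>.25)&(A[:,1]<.4)]
print(len(b), b.min(0),b.max(0)); pf=np.polyfit(b[:,0],b[:,1],1); print(pf, np.polyval(pf,.3913),np.percentile(b[:,2],95))
E
```

```text
[0.39366259 0.34216519 0.29144004] (array([0.0064, 0.0047, 0.2061]), array([-0.0003,  0.    , -0.0015]))
5134 [0.36631777 0.31603768 0.14000362] [0.51290753 0.35485419 0.16455034]
[-0.16896735  0.41217523] 0.3460583107347486 0.16291914616405412
```

View pics/w1.png

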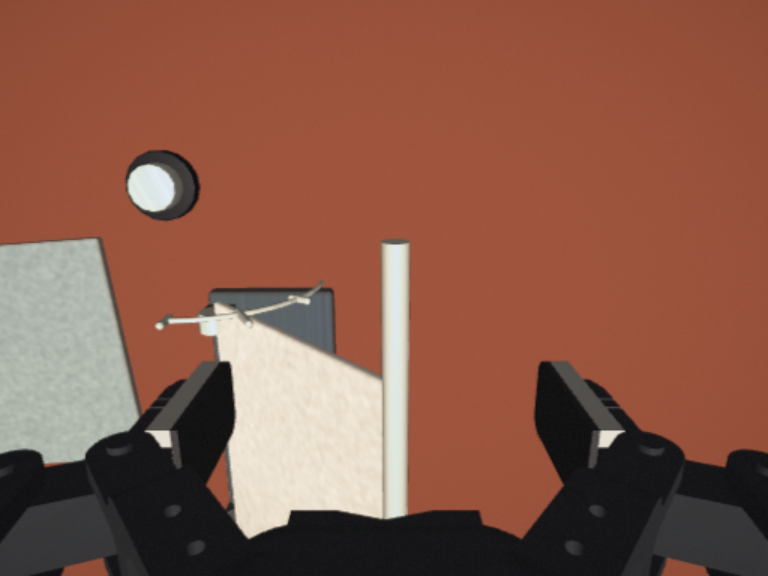

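Call:
jog_arm([
  [[0.0064,0.005,0.1],[0,0,0]],
  [[0.0064,0.005,0.206],[0,0,0]],
  [[0.0064,0.005,0.206],[0,0,0]],
  [[0.0064,0.005,0.206],[0,0,0]],
  [[0.0064,0.005,0.206],[0,0,0]],
  [[0.0064,0.005,0.206],[0,0,0]],
  [[0.0064,0.005,0.206],[0,0,0]],
  [[0.0064,0.005,0.206],[0,0,0]],
])

```text
time: 1.8
position: [0.3895, 0.347, 0.2105]
tool_rot: [0.001, 0.044, 0.999, 0.0]
force: [0.2, 0.0, 0.0]
finger_gap: 1.003
```

Call:
jog_arm([
  [[0,0,0],[0,0,0]],
  [[0,0,0],[0,0,0]],
  [[0,0,0],[0,0,0]],
  [[0,0,0],[0,0,0]],
  [[0,0,0],[0,0,0]],
  [[0,0,0],[0,0,0]],
  [[0,0,0],[0,0,0]],
  [[0,0,0],[0,0,0]],
], grip=0, force=40)

```text
time: 2.6
position: [0.3891, 0.3469, 0.2095]
tool_rot: [0.0, 0.044, 0.999, 0.0]
force: [0.0, 0.3, -0.3]
finger_gap: 0.127
```

Call:
jog_arm([
  [[0,-0.012,-0.012],[0,0,0]],
  [[0,-0.025,-0.023],[0,0,0]],
  [[0,-0.04,-0.035],[0,0,0]],
  [[0,-0.055,-0.046],[0,0,0]],
  [[0,-0.072,-0.057],[0,0,0]],
  [[0,-0.0905,-0.068],[0,0,0]],
  [[0,-0.0905,-0.068],[0,0,0]],
  [[0,-0.0905,-0.068],[0,0,0]],
])

```text
time: 3.4
position: [0.3859, 0.311, 0.2379]
tool_rot: [0.0, 0.044, 0.999, 0.001]
force: [-3.7, 2.1, 6.9]
finger_gap: 0.121
```

```bash
cat >> h.py <<'E'
def bangle(n='scene'):
    p,im,d=grab(n); W=cloud(p,d)
    A,B=backdrop(W)
    ey=np.array([.0882,.9961,0]); x=B-np.array([0.520,0.21,0.03])
    s=x@ey
    B=x[(x[:,2]>0.04)&(x[:,2]<0.125)&(np.abs(s/x[:,2]-.577)<.5)]; s=B@ey
    k=np.polyfit(B[:,2],s,1); k=np.polyfit(B[:,2][abs(np.polyval(k,B[:,2])-s)<.006],s[abs(np.polyval(k,B[:,2])-s)<.006],1)
    return n,len(B),90-np.degrees(np.arctan(k[0])),k[1]
E
python3 - <<'E'
from h import *
print(r.get_state()['position'],r.get_state()['force'])
print(bangle('scene'),bangle('top'))
E
```

```text
[0.38588888 0.31100985 0.23790033] [-3.69097873  2.09198171  6.92655056]
('scene', 1112, np.float64(60.458578275505374), np.float64(0.0007065017260761302)) ('top', 2313, np.float64(60.41107675177426), np.float64(-0.0013632773124522862))
```

Call:
jog_arm([
  [[0,0,0],[0,0,0]],
  [[0,0,0],[0,0,0]],
  [[0,0,0],[0,0,0]],
  [[0,0,0],[0,0,0]],
  [[0,0,0],[0,0,0]],
  [[0,0,-0.1],[0,0,0]],
  [[0,0,-0.2],[0,0,0]],
  [[0,0,-0.2],[0,0,0]],
], grip=1)

```text
time: 4.3
position: [0.3883, 0.3118, 0.323]
tool_rot: [0.005, 0.044, 0.999, 0.003]
force: [0.7, 1.0, 0.5]
finger_gap: 0.998
```

```bash
cat >> h.py <<'E'
def pots(p,im,d,W,zmin=0.022):
    m=(W[...,2]>zmin)&(W[...,2]<0.12)&(im[...,0]>1.35*im[...,1])&(im[...,1]>1.2*im[...,2]-8)&(W[...,1]<0.3)&(W[...,0]>0.15)
    n,l,s,c=cv2.connectedComponentsWithStats(m.astype(np.uint8))
    for i in range(1,n):
        if s[i,4]>60:
            P=W[l==i]; a,b=np.percentile(P,2,axis=0),np.percentile(P,98,axis=0)
            print('pot?',s[i,4],'ctr',((a+b)/2)[:2].round(4),'size',(b-a)[:2].round(3),'zmax',b[2].round(4),'rgb',im[l==i].mean(0).round())
E
python3 - <<'E'
from h import *
print(r.get_state()['position'],r.get_state()['finger_gap'])
print(bangle('scene'),bangle('top'))
for n in('top','scene'):
    p,im,d=grab(n); pots(p,im,d,cloud(p,d))
print(jog([.580,-.2528,.13],-39.4))
E
```

```text
[0.38825004 0.31178897 0.32303288] 0.9979718659122563
('scene', 1106, np.float64(60.47074325456627), np.float64(0.0007415149926553838)) ('top', 2290, np.float64(60.41339615455783), np.float64(-0.001294623227518656))
pot? 662 ctr [ 0.8755 -0.2996] size [0.086 0.348] zmax 0.0408 rgb [140.  97.  56.]
pot? 245 ctr [ 0.7351 -0.3394] size [0.049 0.049] zmax 0.0472 rgb [143.  41.  31.]
pot? 262 ctr [ 0.5797 -0.2516] size [0.049 0.049] zmax 0.0578 rgb [156.  98.  62.]
pot? 339 ctr [ 0.5143 -0.3742] size [0.042 0.045] zmax 0.0608 rgb [146.  92.  57.]
pot? 375 ctr [ 0.4672 -0.4126] size [0.045 0.039] zmax 0.069 rgb [164.  98.  58.]
pot? 537 ctr [ 0.4969 -0.3905] size [0.083 0.081] zmax 0.069 rgb [179. 111.  73.]
pot? 296 ctr [ 0.5839 -0.2497] size [0.05  0.049] zmax 0.0587 rgb [168. 105.  70.]
pot? 255 ctr [ 0.7393 -0.3376] size [0.049 0.049] zmax 0.0491 rgb [169.  38.  34.]
pot? 78 ctr [ 0.9195 -0.4448] size [0.013 0.054] zmax 0.0397 rgb [180. 126.  77.]
pot? 171 ctr [ 0.8527 -0.1553] size [0.032 0.069] zmax 0.042 rgb [176. 124.  77.]
(array([-0.6095, -1.3593,  0.3288]), array([-9.000e-04,  1.000e-04,  6.908e-01]))
```

Call:
jog_arm([
  [[-0.305,-0.68,0],[0,0,0.345]],
  [[-0.305,-0.68,0],[0,0,0.345]],
  [[-0.305,-0.68,0],[0,0,0.345]],
  [[-0.305,-0.68,0],[0,0,0.345]],
  [[-0.305,-0.68,0],[0,0,0.345]],
  [[-0.305,-0.68,0],[0,0,0.345]],
  [[-0.305,-0.68,0],[0,0,0.345]],
  [[-0.305,-0.68,0],[0,0,0.345]],
])

```text
time: 5.3
position: [0.483, 0.0274, 0.3147]
tool_rot: [-0.002, 0.556, 0.831, -0.001]
force: [-0.3, 0.4, -1.1]
finger_gap: 1.001
```

```bash
python3 - <<'E'
from h import *
print(jog([.580,-.2525,.13],-39.4))
E
```

```text
(array([-0.7401, -0.0418,  0.3253]), array([-1.300e-03, -1.000e-04,  3.435e-01]))
```

Call:
jog_arm([
  [[-0.74,-0.042,0.325],[-0.001,0,0.3435]],
  [[-0.74,-0.042,0.325],[-0.001,0,0.3435]],
  [[-0.74,-0.042,0.325],[-0.001,0,0.3435]],
  [[-0.74,-0.042,0.325],[-0.001,0,0.3435]],
  [[-0.74,-0.042,0.325],[-0.001,0,0.3435]],
  [[-0.74,-0.042,0.325],[-0.001,0,0.3435]],
  [[-0.74,-0.042,0.325],[-0.001,0,0.3435]],
  [[-0.74,-0.042,0.325],[-0.001,0,0.3435]],
])

```text
time: 6.1
position: [0.5813, -0.2522, 0.1824]
tool_rot: [-0.002, 0.904, 0.428, -0.001]
force: [-0.3, 0.3, 0.4]
finger_gap: 0.998
```

```bash
python3 - <<'E'
from h import *
print(jog([.580,-.2525,.033],-39.4))
p,im,d=grab('wrist','w2'); W=cloud(p,d); pots(p,im,d,W)
E
```

```text
(array([-0.0028, -0.0013,  0.2386]), array([-0.0011, -0.0002,  0.0003]))
pot? 2085 ctr [ 0.7261 -0.3318] size [0.029 0.034] zmax 0.0478 rgb [110.  11.   8.]
pot? 5787 ctr [ 0.5833 -0.2519] size [0.047 0.048] zmax 0.0583 rgb [174.  94.  53.]
pot? 561 ctr [ 0.5231 -0.3629] size [0.032 0.023] zmax 0.0366 rgb [90. 46. 26.]
```

View pics/w2.png

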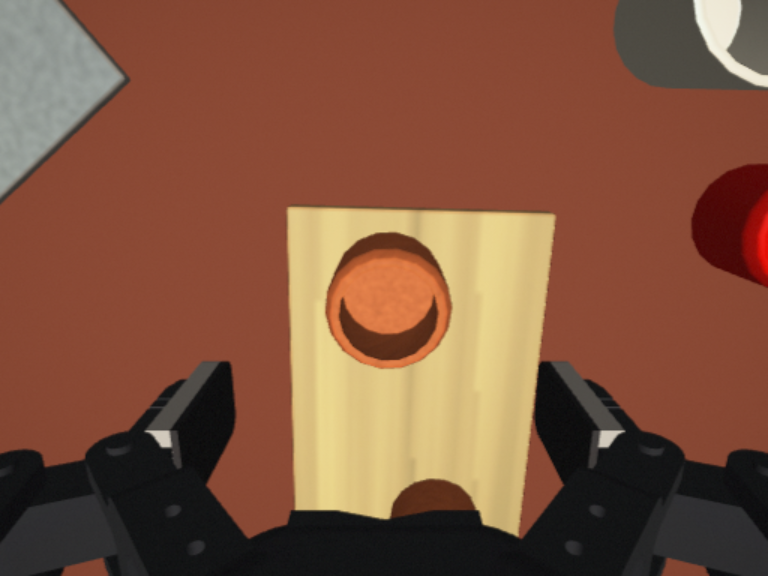

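Call:
jog_arm([
  [[0.001,0.002,0.1],[-0.001,0,0]],
  [[0.001,0.002,0.2],[-0.001,0,0]],
  [[0.001,0.002,0.237],[-0.001,0,0]],
  [[0.001,0.002,0.237],[-0.001,0,0]],
  [[0.001,0.002,0.237],[-0.001,0,0]],
  [[0.001,0.002,0.237],[-0.001,0,0]],
  [[0.001,0.002,0.237],[-0.001,0,0]],
  [[0.001,0.002,0.237],[-0.001,0,0]],
])

```text
time: 6.95
position: [0.5847, -0.251, 0.0934]
tool_rot: [0.003, 0.903, 0.431, 0.003]
force: [-0.2, 0.1, -1.1]
finger_gap: 1.001
```

Call:
jog_arm([
  [[0,0,0],[0,0,0]],
  [[0,0,0],[0,0,0]],
  [[0,0,0],[0,0,0]],
  [[0,0,0],[0,0,0]],
  [[0,0,0],[0,0,0]],
  [[0,0,0],[0,0,0]],
  [[0,0,-0.1],[0,0,0]],
  [[0,0,-0.2],[0,0,0]],
], grip=0, force=50)

```text
time: 7.75
position: [0.582, -0.2493, 0.17]
tool_rot: [-0.0, 0.903, 0.431, 0.0]
force: [0.8, 0.2, -1.3]
finger_gap: 0.616
```

```bash
python3 - <<'E'
from h import *
s=r.get_state(); print(s['position'],s['force'],s['finger_gap'])
print(jog([.46,.09,.115],-39.4), jog([.46,.09,.032],-39.4))
E
```

```text
[ 0.58200139 -0.24929326  0.17001302] [ 0.77985136  0.19665812 -1.31326891] 0.6156036394034916
(array([ 0.4673, -0.7708,  0.0033]), array([-0.0001, -0.0004,  0.0023])) (array([ 0.4671, -0.7707,  0.2108]), array([-0.0001, -0.0004,  0.0023]))
```

Call:
jog_arm([
  [[0.467,-0.771,0.003],[0,0,0.002]],
  [[0.467,-0.771,0.003],[0,0,0.002]],
  [[0.467,-0.771,0.003],[0,0,0.002]],
  [[0.467,-0.771,0.003],[0,0,0.002]],
  [[0.467,-0.771,0.003],[0,0,0.002]],
  [[0.467,-0.771,0.003],[0,0,0.002]],
  [[0.467,-0.771,0.003],[0,0,0.002]],
  [[0.467,-0.771,0.003],[0,0,0.002]],
])

```text
time: 8.55
position: [0.4582, 0.0927, 0.1678]
tool_rot: [0.001, 0.903, 0.43, 0.0]
force: [-0.5, -1.3, -1.6]
finger_gap: 0.62
```

Call:
jog_arm([
  [[0,0,0.08],[0,0,0]],
  [[0,0,0.16],[0,0,0]],
  [[0,0,0.18],[0,0,0]],
  [[0,0,0.19],[0,0,0]],
  [[0,0,0.195],[0,0,0]],
  [[0,0,0.195],[0,0,0]],
  [[0,0,0.195],[0,0,0]],
  [[0,0,0.195],[0,0,0]],
])

```text
time: 9.35
position: [0.4625, 0.0886, 0.0921]
tool_rot: [0.003, 0.904, 0.428, 0.003]
force: [-0.7, 0.4, -1.3]
finger_gap: 0.622
```

```bash
python3 - <<'E'
from h import *
s=r.get_state(); print(s['position'],s['force'],s['finger_gap'])
print(jog([.46,.09,.034],-39.4))
E
```

```text
[0.46250167 0.08857535 0.09209975] [-0.68438965  0.44060565 -1.29189697] 0.6220739994845478
(array([-0.0012, -0.0072,  0.0102]), array([ 0.0023, -0.0008,  0.0003]))
```

Call:
jog_arm([
  [[0,0,0.003],[0,0,0]],
  [[0,0,0.006],[0,0,0]],
  [[0,0,0.008],[0,0,0]],
  [[0,0,0.01],[0,0,0]],
  [[0,0,0.01],[0,0,0]],
  [[0,0,0.01],[0,0,0]],
  [[0,0,0.01],[0,0,0]],
  [[0,0,0.01],[0,0,0]],
])

```text
time: 10.15
position: [0.4625, 0.0887, 0.0902]
tool_rot: [0.002, 0.904, 0.428, 0.001]
force: [-12.5, -1.0, 28.5]
finger_gap: 0.613
```

Call:
jog_arm([
  [[0,0,-0.004],[0,0,0]],
  [[0,0,-0.005],[0,0,0]],
  [[0,0,-0.005],[0,0,0]],
  [[0,0,-0.005],[0,0,0]],
  [[0,0,-0.005],[0,0,0]],
  [[0,0,-0.1],[0,0,0]],
  [[0,0,-0.2],[0,0,0]],
  [[0,0,-0.25],[0,0,0]],
], grip=1)

```text
time: 10.95
position: [0.4627, 0.0889, 0.1904]
tool_rot: [0.003, 0.904, 0.428, 0.004]
force: [1.0, 0.1, 0.7]
finger_gap: 0.997
```

```bash
python3 - <<'E'
from h import *
s=r.get_state(); print(s['position'],s['force'],s['finger_gap'])
for n in('top',):
    p,im,d=grab(n,'t1'); pots(p,im,d,cloud(p,d))
print(jog([.5165,-.3735,.135],-39.4))
E
```

```text
[0.46265568 0.08887492 0.19035509] [1.04816157 0.11145498 0.67028245] 0.9974278521931799
pot? 657 ctr [ 0.8762 -0.2995] size [0.086 0.347] zmax 0.0412 rgb [136.  94.  54.]
pot? 245 ctr [ 0.735  -0.3395] size [0.049 0.049] zmax 0.0473 rgb [139.  39.  29.]
pot? 344 ctr [ 0.5143 -0.3741] size [0.042 0.045] zmax 0.0606 rgb [143.  90.  55.]
pot? 379 ctr [ 0.4672 -0.4129] size [0.044 0.04 ] zmax 0.0684 rgb [160.  95.  56.]
(array([-0.811 ,  0.8339,  0.0147]), array([ 0.004 , -0.0021,  0.0004]))
```

Call:
jog_arm([
  [[-0.811,0.834,0.015],[0.004,-0.002,0]],
  [[-0.811,0.834,0.015],[0.004,-0.002,0]],
  [[-0.811,0.834,0.015],[0.004,-0.002,0]],
  [[-0.811,0.834,0.015],[0.004,-0.002,0]],
  [[-0.811,0.834,0.015],[0.004,-0.002,0]],
  [[-0.811,0.834,0.015],[0.004,-0.002,0]],
  [[-0.811,0.834,0.015],[0.004,-0.002,0]],
  [[-0.811,0.834,0.015],[0.004,-0.002,0]],
])

```text
time: 11.8
position: [0.5059, -0.3105, 0.1824]
tool_rot: [-0.003, 0.904, 0.428, -0.004]
force: [0.8, 1.5, 0.8]
finger_gap: 0.997
```

```bash
python3 - <<'E'
from h import *
s=r.get_state(); print(s['position'],s['force'],s['finger_gap'])
p,im,d=grab('wrist','w3'); pots(p,im,d,cloud(p,d))
p,im,d=grab('top'); pots(p,im,d,cloud(p,d))
print(jog([.516,-.374,.135],-39.4))
E
```

```text
[ 0.50592268 -0.31049048  0.18239628] [0.84623405 1.48902589 0.78949571] 0.9972911854666776
pot? 7830 ctr [ 0.4965 -0.389 ] size [0.08  0.074] zmax 0.0617 rgb [135.  69.  38.]
pot? 217 ctr [ 0.9066 -0.4471] size [0.028 0.056] zmax 0.0421 rgb [144.  99.  53.]
pot? 445 ctr [ 0.8534 -0.2634] size [0.042 0.278] zmax 0.0412 rgb [134.  92.  55.]
pot? 245 ctr [ 0.7351 -0.3395] size [0.049 0.05 ] zmax 0.0466 rgb [140.  40.  30.]
pot? 151 ctr [0.4597 0.0834] size [0.046 0.048] zmax 0.0565 rgb [167. 107.  79.]
(array([-0.099 ,  0.1144, -0.0156]), array([-0.0015,  0.002 , -0.0014]))
```

View pics/w3.png

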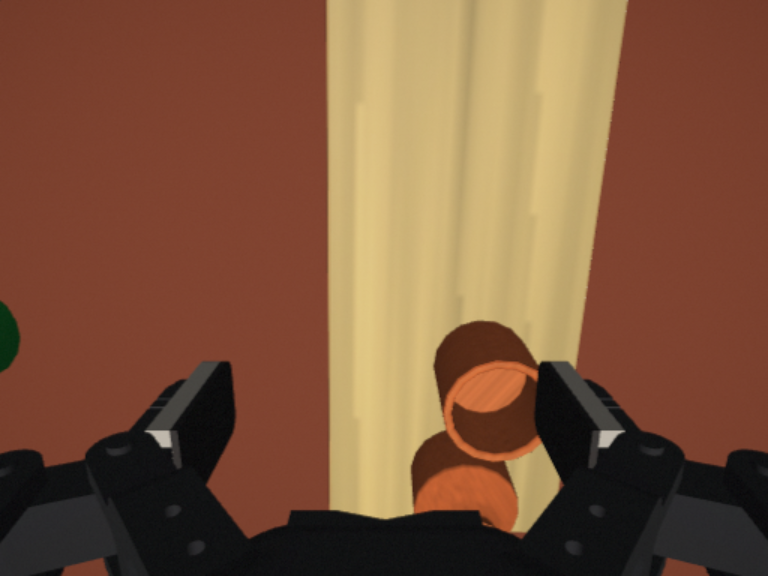

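Call:
jog_arm([
  [[-0.099,0.114,0],[-0.001,0.002,-0.001]],
  [[-0.099,0.114,0],[-0.001,0.002,-0.001]],
  [[-0.099,0.114,0.05],[-0.001,0.002,-0.001]],
  [[-0.099,0.114,0.13],[-0.001,0.002,-0.001]],
  [[-0.099,0.114,0.2],[-0.001,0.002,-0.001]],
  [[-0.099,0.114,0.23],[-0.001,0.002,-0.001]],
  [[-0.099,0.114,0.232],[-0.001,0.002,-0.001]],
  [[-0.099,0.114,0.232],[-0.001,0.002,-0.001]],
])

```text
time: 12.7
position: [0.5162, -0.3681, 0.0912]
tool_rot: [-0.001, 0.903, 0.429, 0.0]
force: [-0.4, -0.2, 0.8]
finger_gap: 0.997
```

Call:
jog_arm([
  [[0,0,0],[0,0,0]],
  [[0,0,0],[0,0,0]],
  [[0,0,0],[0,0,0]],
  [[0,0,0],[0,0,0]],
  [[0,0,0],[0,0,0]],
  [[0,0,0],[0,0,0]],
  [[0,0,0],[0,0,0]],
  [[0,0,0],[0,0,0]],
], grip=0, force=50)

```text
time: 13.5
position: [0.5166, -0.3689, 0.0922]
tool_rot: [-0.001, 0.903, 0.429, 0.0]
force: [-0.5, 1.1, 6.5]
finger_gap: 0.56
```

Call:
jog_arm([
  [[0,0,-0.05],[0,0,0]],
  [[0,0,-0.15],[0,0,0]],
  [[0,0,-0.25],[0,0,0]],
  [[0,0,-0.25],[0,0,0]],
  [[0,0,-0.25],[0,0,0]],
  [[0,0,-0.25],[0,0,0]],
  [[0,0,-0.25],[0,0,0]],
  [[0,0,-0.25],[0,0,0]],
])

```text
time: 14.3
position: [0.5152, -0.3677, 0.1885]
tool_rot: [-0.004, 0.903, 0.429, -0.001]
force: [0.2, 0.2, -1.8]
finger_gap: 0.564
```

```bash
python3 - <<'E'
from h import *
s=r.get_state(); print(s['position'],s['force'],s['finger_gap'])
p,im,d=grab('top'); pots(p,im,d,cloud(p,d))
print(jog([.46,.01,.135],-39.4))
E
```

```text
[ 0.51522609 -0.36774395  0.188507  ] [ 0.21411805  0.21876375 -1.79304956] 0.5642604958481504
pot? 369 ctr [ 0.876  -0.3402] size [0.087 0.269] zmax 0.0414 rgb [136.  94.  55.]
pot? 285 ctr [ 0.8553 -0.159 ] size [0.043 0.07 ] zmax 0.0409 rgb [144.  99.  56.]
pot? 241 ctr [ 0.7353 -0.3397] size [0.049 0.049] zmax 0.0479 rgb [143.  41.  31.]
pot? 148 ctr [0.4597 0.0834] size [0.046 0.048] zmax 0.056 rgb [168. 108.  81.]
(array([ 0.6449, -0.7041,  0.0054]), array([-0.002 , -0.0006,  0.0013]))
```

Call:
jog_arm([
  [[0.645,-0.704,0.005],[-0.002,0,0.001]],
  [[0.645,-0.704,0.005],[-0.002,0,0.001]],
  [[0.645,-0.704,0.005],[-0.002,0,0.001]],
  [[0.645,-0.704,0.005],[-0.002,0,0.001]],
  [[0.645,-0.704,0.005],[-0.002,0,0.001]],
  [[0.645,-0.704,0.005],[-0.002,0,0.001]],
  [[0.645,-0.704,0.005],[-0.002,0,0.001]],
  [[0.645,-0.704,0.005],[-0.002,0,0.001]],
])

```text
time: 15.15
position: [0.4592, 0.0124, 0.1894]
tool_rot: [0.0, 0.904, 0.428, 0.001]
force: [0.0, -0.0, -1.7]
finger_gap: 0.562
```

Call:
jog_arm([
  [[0,0,0.1],[0,0,0]],
  [[0,0,0.18],[0,0,0]],
  [[0,0,0.22],[0,0,0]],
  [[0,0,0.235],[0,0,0]],
  [[0,0,0.24],[0,0,0]],
  [[0,0,0.24],[0,0,0]],
  [[0,0,0.24],[0,0,0]],
  [[0,0,0.24],[0,0,0]],
])

```text
time: 15.95
position: [0.4616, 0.0093, 0.0948]
tool_rot: [0.001, 0.904, 0.428, 0.002]
force: [-0.1, -0.0, -1.9]
finger_gap: 0.563
```

Need about 4 mm more.

Call:
jog_arm([
  [[0,0,0.004],[0,0,0]],
  [[0,0,0.008],[0,0,0]],
  [[0,0,0.01],[0,0,0]],
  [[0,0,0.01],[0,0,0]],
  [[0,0,0.01],[0,0,0]],
  [[0,0,0.01],[0,0,0]],
  [[0,0,0.01],[0,0,0]],
  [[0,0,0.01],[0,0,0]],
])

```text
time: 16.75
position: [0.4609, 0.0095, 0.0902]
tool_rot: [0.001, 0.904, 0.428, 0.001]
force: [-3.1, 1.2, 5.4]
finger_gap: 0.563
```

Call:
jog_arm([
  [[0,0,0],[0,0,0]],
  [[0,0,0],[0,0,0]],
  [[0,0,0],[0,0,0]],
  [[0,0,0],[0,0,0]],
  [[0,0,0],[0,0,0]],
  [[0,0,-0.1],[0,0,0]],
  [[0,0,-0.2],[0,0,0]],
  [[0,0,-0.26],[0,0,0]],
], grip=1)

```text
time: 17.55
position: [0.4615, 0.0093, 0.1967]
tool_rot: [0.002, 0.904, 0.428, 0.003]
force: [1.2, -0.4, 0.5]
finger_gap: 0.999
```

```bash
python3 - <<'E'
from h import *
s=r.get_state(); print(s['position'],s['force'],s['finger_gap'])
p,im,d=grab('top','t2'); pots(p,im,d,cloud(p,d))
p,im,d=grab('scene'); pots(p,im,d,cloud(p,d))
print(jog([.468,-.413,.14],-39.4))
E
```

```text
[0.46152355 0.00931839 0.19670624] [ 1.19316491 -0.43264852  0.46800707] 0.9992800398366095
pot? 657 ctr [ 0.8757 -0.2997] size [0.086 0.346] zmax 0.041 rgb [137.  94.  54.]
pot? 242 ctr [ 0.7353 -0.3397] size [0.049 0.049] zmax 0.0473 rgb [140.  40.  30.]
pot? 376 ctr [ 0.4672 -0.4125] size [0.045 0.04 ] zmax 0.069 rgb [161.  97.  57.]
pot? 285 ctr [ 0.4732 -0.4116] size [0.04  0.042] zmax 0.07 rgb [191. 118.  78.]
pot? 249 ctr [0.4583 0.0071] size [0.046 0.042] zmax 0.0591 rgb [161. 102.  73.]
pot? 259 ctr [0.4628 0.0871] size [0.05  0.046] zmax 0.0568 rgb [166. 107.  79.]
pot? 255 ctr [ 0.7392 -0.3377] size [0.05  0.049] zmax 0.0491 rgb [168.  37.  33.]
pot? 80 ctr [ 0.9189 -0.4448] size [0.013 0.054] zmax 0.0402 rgb [178. 125.  77.]
pot? 179 ctr [ 0.8527 -0.1563] size [0.032 0.071] zmax 0.0418 rgb [174. 122.  76.]
(array([-0.8079,  0.6784,  0.0124]), array([ 0.0033, -0.0017,  0.0003]))
```

Call:
jog_arm([
  [[-0.808,0.678,0.012],[0.003,-0.002,0]],
  [[-0.808,0.678,0.012],[0.003,-0.002,0]],
  [[-0.808,0.678,0.012],[0.003,-0.002,0]],
  [[-0.808,0.678,0.012],[0.003,-0.002,0]],
  [[-0.808,0.678,0.012],[0.003,-0.002,0]],
  [[-0.808,0.678,0.012],[0.003,-0.002,0]],
  [[-0.808,0.678,0.012],[0.003,-0.002,0]],
  [[-0.808,0.678,0.012],[0.003,-0.002,0]],
])

```text
time: 18.45
position: [0.4642, -0.392, 0.1876]
tool_rot: [-0.003, 0.904, 0.428, -0.004]
force: [1.1, -0.4, 1.0]
finger_gap: 1.005
```

```bash
python3 - <<'E'
from h import *
s=r.get_state(); print(s['position'],s['force'],s['finger_gap'])
p,im,d=grab('wrist','w4'); pots(p,im,d,cloud(p,d))
print(jog([.469,-.412,.035],-39.4))
E
```

```text
[ 0.46422407 -0.39198061  0.18761564] [ 1.12052666 -0.43683393  0.97264391] 1.0050461976026646
pot? 4774 ctr [ 0.4689 -0.414 ] size [0.046 0.042] zmax 0.0702 rgb [182.  93.  50.]
(array([-0.0132,  0.0321,  0.2472]), array([-0.0013,  0.0027, -0.0012]))
```

Call:
jog_arm([
  [[-0.015,0.033,0],[-0.001,0.002,-0.001]],
  [[-0.015,0.033,0.05],[-0.001,0.002,-0.001]],
  [[-0.015,0.033,0.15],[-0.001,0.002,-0.001]],
  [[-0.015,0.033,0.22],[-0.001,0.002,-0.001]],
  [[-0.015,0.033,0.246],[-0.001,0.002,-0.001]],
  [[-0.015,0.033,0.246],[-0.001,0.002,-0.001]],
  [[-0.015,0.033,0.246],[-0.001,0.002,-0.001]],
  [[-0.015,0.033,0.246],[-0.001,0.002,-0.001]],
])

```text
time: 19.3
position: [0.4716, -0.4044, 0.093]
tool_rot: [-0.0, 0.903, 0.429, 0.0]
force: [0.6, 0.4, 0.8]
finger_gap: 0.999
```

Call:
jog_arm([
  [[0,0,0],[0,0,0]],
  [[0,0,0],[0,0,0]],
  [[0,0,0],[0,0,0]],
  [[0,0,0],[0,0,0]],
  [[0,0,0],[0,0,0]],
  [[0,0,0],[0,0,0]],
  [[0,0,0],[0,0,0]],
  [[0,0,0],[0,0,0]],
], grip=0, force=50)

```text
time: 20.1
position: [0.4715, -0.4042, 0.0928]
tool_rot: [-0.001, 0.903, 0.429, 0.0]
force: [0.4, 0.4, 6.6]
finger_gap: 0.576
```

Call:
jog_arm([
  [[0,0,-0.05],[0,0,0]],
  [[0,0,-0.15],[0,0,0]],
  [[0,0,-0.25],[0,0,0]],
  [[0,0,-0.25],[0,0,0]],
  [[0,0,-0.25],[0,0,0]],
  [[0,0,-0.25],[0,0,0]],
  [[0,0,-0.25],[0,0,0]],
  [[0,0,-0.25],[0,0,0]],
])

```text
time: 20.9
position: [0.4703, -0.403, 0.1892]
tool_rot: [-0.004, 0.903, 0.429, -0.0]
force: [-0.7, 0.2, -2.5]
finger_gap: 0.569
```

```bash
python3 - <<'E'
from h import *
s=r.get_state(); print(s['position'],s['force'],s['finger_gap'])
print(jog([.46,-.065,.135],-39.4))
E
```

```text
[ 0.47026227 -0.40300496  0.18920528] [-0.72768257  0.16549543 -2.52654755] 0.5693599612669759
(array([ 0.6389, -0.5536,  0.0057]), array([-0.0022, -0.0007,  0.0013]))
```

Call:
jog_arm([
  [[0.639,-0.554,0.005],[-0.002,0,0.001]],
  [[0.639,-0.554,0.005],[-0.002,0,0.001]],
  [[0.639,-0.554,0.005],[-0.002,0,0.001]],
  [[0.639,-0.554,0.005],[-0.002,0,0.001]],
  [[0.639,-0.554,0.005],[-0.002,0,0.001]],
  [[0.639,-0.554,0.005],[-0.002,0,0.001]],
  [[0.639,-0.554,0.005],[-0.002,0,0.001]],
  [[0.639,-0.554,0.005],[-0.002,0,0.001]],
])

```text
time: 21.7
position: [0.4592, -0.0613, 0.1892]
tool_rot: [-0.001, 0.903, 0.43, 0.001]
force: [0.3, 0.1, -2.2]
finger_gap: 0.573
```

Call:
jog_arm([
  [[0,0,0.1],[0,0,0]],
  [[0,0,0.18],[0,0,0]],
  [[0,0,0.22],[0,0,0]],
  [[0,0,0.235],[0,0,0]],
  [[0,0,0.24],[0,0,0]],
  [[0,0,0.24],[0,0,0]],
  [[0,0,0.24],[0,0,0]],
  [[0,0,0.24],[0,0,0]],
])

```text
time: 22.5
position: [0.4615, -0.066, 0.0952]
tool_rot: [0.002, 0.904, 0.428, 0.002]
force: [0.6, 0.4, -2.5]
finger_gap: 0.571
```

```bash
python3 - <<'E'
from h import *
p,im,d=grab('scene','s2'); W=cloud(p,d)
c=im[140:260,180:360]; cv2.imwrite('pics/s2c.png',cv2.resize(c[:,:,::-1],None,fx=4,fy=4))
pots(p,im,d,W)
E
```

```text
pot? 185 ctr [ 0.4645 -0.0616] size [0.053 0.024] zmax 0.1103 rgb [171. 106.  73.]
pot? 249 ctr [0.459  0.0072] size [0.046 0.042] zmax 0.0592 rgb [158.  99.  71.]
pot? 256 ctr [0.4628 0.087 ] size [0.05  0.045] zmax 0.0579 rgb [165. 106.  78.]
pot? 256 ctr [ 0.7398 -0.3374] size [0.048 0.05 ] zmax 0.048 rgb [167.  37.  33.]
pot? 75 ctr [ 0.9197 -0.4446] size [0.013 0.053] zmax 0.0415 rgb [176. 123.  75.]
pot? 187 ctr [ 0.8528 -0.1565] size [0.032 0.071] zmax 0.0436 rgb [174. 122.  75.]
```

View pics/s2c.png

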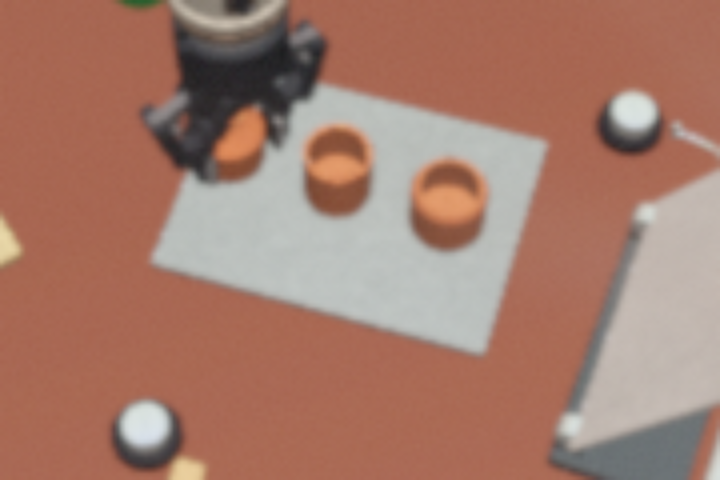

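Call:
jog_arm([
  [[0,0,0.004],[0,0,0]],
  [[0,0,0.008],[0,0,0]],
  [[0,0,0.01],[0,0,0]],
  [[0,0,0.01],[0,0,0]],
  [[0,0,0.01],[0,0,0]],
  [[0,0,0.01],[0,0,0]],
  [[0,0,0.01],[0,0,0]],
  [[0,0,0.01],[0,0,0]],
])

```text
time: 23.35
position: [0.461, -0.0657, 0.0908]
tool_rot: [0.001, 0.904, 0.428, 0.001]
force: [-0.9, 0.3, 5.4]
finger_gap: 0.573
```

Call:
jog_arm([
  [[0,0,0],[0,0,0]],
  [[0,0,0],[0,0,0]],
  [[0,0,0],[0,0,0]],
  [[0,0,0],[0,0,0]],
  [[0,0,0],[0,0,0]],
  [[0,0,-0.1],[0,0,0]],
  [[0,0,-0.2],[0,0,0]],
  [[0,0,-0.26],[0,0,0]],
], grip=1)

```text
time: 24.15
position: [0.4614, -0.066, 0.1971]
tool_rot: [0.002, 0.904, 0.428, 0.002]
force: [0.1, -0.0, 0.4]
finger_gap: 1.001
```

```bash
python3 - <<'E'
from h import *
s=r.get_state(); print(s['position'],s['force'],s['finger_gap'])
for n in ('top','scene'):
    p,im,d=grab(n); W=cloud(p,d); pots(p,im,d,W)
    m=(abs(W[...,0]-.675)<.03)&(abs(W[...,1]+.064)<.03)&(im.min(-1)>100)&(W[...,2]>.012)
    P=W[m]; a,b=np.percentile(P,[3,97],axis=0); print('shut',len(P),((a+b)/2).round(4),(b-a).round(4),np.percentile(P[:,2],[50,90]))
print(jog([.675,-.064,.06],-39.4))
E
```

```text
[ 0.46142186 -0.06596563  0.19711492] [ 0.14180004 -0.02151526  0.37068909] 1.001304912242231
pot? 325 ctr [ 0.8848 -0.3814] size [0.071 0.186] zmax 0.0415 rgb [133.  92.  52.]
pot? 325 ctr [ 0.8535 -0.1778] size [0.043 0.107] zmax 0.0418 rgb [136.  93.  53.]
pot? 242 ctr [ 0.7352 -0.3396] size [0.049 0.049] zmax 0.0474 rgb [138.  39.  29.]
pot? 149 ctr [0.4597 0.0833] size [0.047 0.049] zmax 0.0566 rgb [162. 104.  77.]
shut 126 [ 0.6728 -0.0628  0.0235] [0.0283 0.0278 0.0103] [0.02478085 0.02700343]
pot? 274 ctr [ 0.4591 -0.0733] size [0.038 0.044] zmax 0.0673 rgb [195. 122.  83.]
pot? 256 ctr [0.4587 0.0073] size [0.046 0.042] zmax 0.0614 rgb [162. 102.  74.]
pot? 266 ctr [0.463  0.0871] size [0.05  0.046] zmax 0.0569 rgb [167. 108.  79.]
pot? 257 ctr [ 0.7398 -0.3378] size [0.049 0.05 ] zmax 0.0486 rgb [168.  37.  33.]
pot? 78 ctr [ 0.9192 -0.4448] size [0.013 0.054] zmax 0.0415 rgb [178. 125.  76.]
pot? 177 ctr [ 0.8526 -0.1565] size [0.032 0.072] zmax 0.042 rgb [175. 123.  76.]
shut 132 [ 0.6747 -0.0643  0.0212] [0.0298 0.0334 0.0166] [0.02505888 0.02806203]
(array([0.3403, 0.4041, 0.2164]), array([ 0.0034, -0.0013,  0.0003]))
```

Call:
jog_arm([
  [[0.338,0.402,0],[0.003,-0.001,0]],
  [[0.338,0.402,0],[0.003,-0.001,0]],
  [[0.338,0.402,0],[0.003,-0.001,0]],
  [[0.338,0.402,0],[0.003,-0.001,0]],
  [[0.338,0.402,0],[0.003,-0.001,0]],
  [[0.338,0.402,0.1],[0.003,-0.001,0]],
  [[0.338,0.402,0.18],[0.003,-0.001,0]],
  [[0.338,0.402,0.18],[0.003,-0.001,0]],
], grip=0)

```text
time: 25.05
position: [0.6663, -0.0618, 0.1149]
tool_rot: [-0.007, 0.904, 0.428, -0.007]
force: [-0.6, 0.5, -0.5]
finger_gap: 0.0
```

```bash
python3 - <<'E'
from h import *
s=r.get_state(); print(s['position'],s['force'],s['finger_gap'],Q(s['tool_rot']).apply([0,0,1]))
print(jog([.674,-.064,.049],-39.4)) # tip at .030
print(bangle('scene'))
p,im,d=grab('scene'); pots(p,im,d,cloud(p,d))
p,im,d=grab('wrist','w5')
E
```

```text
[ 0.66631323 -0.06180401  0.11493362] [-0.62706722  0.53937581 -0.53304029] 0.0004712110538875604 [-0.01961331  0.0068688  -0.99978405]
(array([0.0082, 0.0189, 0.0294]), array([-0.0062,  0.0023,  0.0003]))
('scene', 1118, np.float64(60.37657945619385), np.float64(0.0005510481959233773))
pot? 110 ctr [ 0.4573 -0.0591] size [0.039 0.017] zmax 0.0658 rgb [179. 112.  78.]
pot? 254 ctr [0.459  0.0068] size [0.047 0.042] zmax 0.0603 rgb [154.  97.  70.]
pot? 262 ctr [0.4629 0.0871] size [0.05  0.046] zmax 0.0562 rgb [158. 101.  74.]
pot? 252 ctr [ 0.7396 -0.3375] size [0.05  0.049] zmax 0.0486 rgb [160.  34.  30.]
pot? 88 ctr [ 0.919 -0.446] size [0.015 0.054] zmax 0.0408 rgb [172. 121.  73.]
pot? 203 ctr [ 0.8519 -0.1577] size [0.035 0.074] zmax 0.0429 rgb [167. 117.  72.]
```

View pics/w5.png

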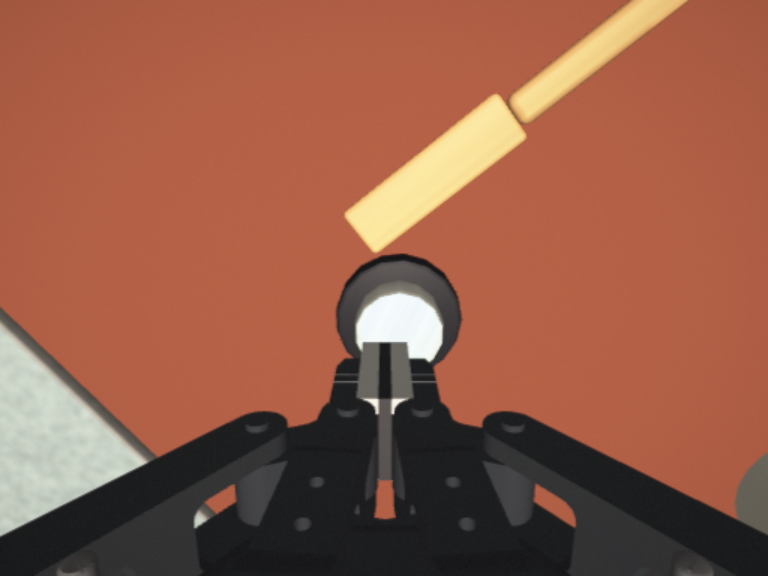

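Call:
jog_arm([
  [[0.008,0.018,0],[-0.006,0.002,0]],
  [[0.008,0.018,0.02],[-0.006,0.002,0]],
  [[0.008,0.018,0.03],[-0.006,0.002,0]],
  [[0.008,0.018,0.035],[-0.006,0.002,0]],
  [[0.008,0.018,0.04],[-0.006,0.002,0]],
  [[0.008,0.018,0.045],[-0.006,0.002,0]],
  [[0.008,0.018,0.05],[-0.006,0.002,0]],
  [[0.008,0.018,0.05],[-0.006,0.002,0]],
])

```text
time: 26.0
position: [0.678, -0.0649, 0.1024]
tool_rot: [0.004, 0.904, 0.428, 0.004]
force: [0.4, 0.3, 0.2]
finger_gap: 0.003
```

Call:
jog_arm([
  [[-0.005,-0.008,0.005],[0,0,0]],
  [[-0.005,-0.008,0.01],[0,0,0]],
  [[-0.005,-0.008,0.015],[0,0,0]],
  [[-0.005,-0.008,0.02],[0,0,0]],
  [[-0.005,-0.008,0.025],[0,0,0]],
  [[-0.005,-0.008,0.025],[0,0,0]],
  [[-0.005,-0.008,0.025],[0,0,0]],
  [[-0.005,-0.008,0.025],[0,0,0]],
])

```text
time: 26.8
position: [0.6746, -0.0646, 0.0929]
tool_rot: [0.004, 0.904, 0.428, 0.005]
force: [-2.5, -0.1, 3.7]
finger_gap: -0.003
```

Call:
jog_arm([
  [[0,0,0.004],[0,0,0]],
  [[0,0,0.008],[0,0,0]],
  [[0,0,0.011],[0,0,0]],
  [[0,0,0.014],[0,0,0]],
  [[0,0,0.016],[0,0,0]],
  [[0,0,0.016],[0,0,0]],
  [[0,0,0.016],[0,0,0]],
  [[0,0,0.016],[0,0,0]],
])

```text
time: 27.6
position: [0.675, -0.0646, 0.0885]
tool_rot: [0.004, 0.904, 0.428, 0.005]
force: [-8.6, 1.8, 16.0]
finger_gap: 0.002
```

Call:
jog_arm([
  [[0,0,0.004],[0,0,0]],
  [[0,0,0.004],[0,0,0]],
  [[0,0,0.004],[0,0,0]],
  [[0,0,0],[0,0,0]],
  [[0,0,-0.05],[0,0,0]],
  [[0,0,-0.15],[0,0,0]],
  [[0,0,-0.25],[0,0,0]],
  [[0,0,-0.25],[0,0,0]],
])

```text
time: 28.4
position: [0.6773, -0.0652, 0.1937]
tool_rot: [0.009, 0.904, 0.428, 0.01]
force: [0.8, -0.4, 1.3]
finger_gap: 0.0
```

```bash
python3 - <<'E'
from h import *
s=r.get_state(); print(s['position'],s['force'],s['finger_gap'])
for n in ('top','scene'):
    p,im,d=grab(n); pots(p,im,d,cloud(p,d)); print(bangle(n))
print(jog([.458,-.073,.135],-39.4))
E
```

```text
[ 0.6772848  -0.0652452   0.19365306] [ 0.81643633 -0.41344737  1.27317659] 0.00031312035642100253
pot? 370 ctr [ 0.8793 -0.3592] size [0.082 0.231] zmax 0.0411 rgb [122.  83.  48.]
pot? 239 ctr [ 0.7351 -0.3396] size [0.049 0.049] zmax 0.0472 rgb [127.  35.  26.]
('top', 2306, np.float64(60.34389653293113), np.float64(-0.0014384255512449073))
pot? 230 ctr [ 0.459  -0.0699] size [0.039 0.038] zmax 0.0669 rgb [184. 114.  78.]
pot? 252 ctr [0.4589 0.0071] size [0.047 0.043] zmax 0.0606 rgb [153.  96.  69.]
pot? 268 ctr [0.4627 0.0871] size [0.05  0.046] zmax 0.0562 rgb [159. 102.  74.]
pot? 258 ctr [ 0.7398 -0.3377] size [0.049 0.049] zmax 0.0494 rgb [160.  34.  30.]
pot? 139 ctr [ 0.9114 -0.4464] size [0.029 0.055] zmax 0.0413 rgb [174. 122.  74.]
pot? 199 ctr [ 0.8529 -0.1564] size [0.031 0.071] zmax 0.0422 rgb [167. 117.  71.]
('scene', 1097, np.float64(60.39736396640622), np.float64(0.0006195863795811097))
(array([-0.3575, -0.4005, -0.0171]), array([ 0.003 , -0.0012,  0.0003]))
```

Call:
jog_arm([
  [[-0.3575,-0.4,0],[0.003,-0.001,0]],
  [[-0.3575,-0.4,0],[0.003,-0.001,0]],
  [[-0.3575,-0.4,0],[0.003,-0.001,0]],
  [[-0.3575,-0.4,0],[0.003,-0.001,0]],
  [[-0.3575,-0.4,0],[0.003,-0.001,0]],
  [[-0.3575,-0.4,0],[0.003,-0.001,0]],
  [[-0.3575,-0.4,0],[0.003,-0.001,0]],
  [[-0.3575,-0.4,0],[0.003,-0.001,0]],
], grip=1)

```text
time: 29.4
position: [0.4601, -0.0735, 0.1837]
tool_rot: [0.001, 0.904, 0.428, 0.001]
force: [0.2, 0.5, -0.2]
finger_gap: 1.0
```

```bash
python3 - <<'E'
from h import *
s=r.get_state(); print(s['position'],s['force'],s['finger_gap'])
p,im,d=grab('wrist','w6'); pots(p,im,d,cloud(p,d))
print(jog([.459,-.073,.034],-39.4))
E
```

```text
[ 0.46012001 -0.07353846  0.18366818] [ 0.17133618  0.49501243 -0.1846711 ] 1.0003151402776669
pot? 3352 ctr [0.4574 0.077 ] size [0.041 0.038] zmax 0.0565 rgb [122.  63.  35.]
pot? 6207 ctr [0.4585 0.0037] size [0.045 0.043] zmax 0.0602 rgb [171.  93.  53.]
pot? 4815 ctr [ 0.4542 -0.0749] size [0.046 0.046] zmax 0.0682 rgb [190.  97.  53.]
(array([-0.0012, -0.0039,  0.2394]), array([ 0.0009, -0.0006,  0.0004]))
```

Call:
jog_arm([
  [[-0.006,-0.006,0.08],[0.001,0,0]],
  [[-0.006,-0.006,0.17],[0.001,0,0]],
  [[-0.006,-0.006,0.22],[0.001,0,0]],
  [[-0.006,-0.006,0.238],[0.001,0,0]],
  [[-0.006,-0.006,0.238],[0.001,0,0]],
  [[-0.006,-0.006,0.238],[0.001,0,0]],
  [[-0.006,-0.006,0.238],[0.001,0,0]],
  [[-0.006,-0.006,0.238],[0.001,0,0]],
])

```text
time: 30.25
position: [0.4568, -0.0741, 0.0897]
tool_rot: [0.0, 0.904, 0.428, 0.001]
force: [-0.0, 0.4, -0.6]
finger_gap: 1.001
```

Call:
jog_arm([
  [[0,0,0],[0,0,0]],
  [[0,0,0],[0,0,0]],
  [[0,0,0],[0,0,0]],
  [[0,0,0],[0,0,0]],
  [[0,0,0],[0,0,0]],
  [[0,0,0],[0,0,0]],
  [[0,0,0],[0,0,0]],
  [[0,0,0],[0,0,0]],
], grip=0, force=50)

```text
time: 31.05
position: [0.4563, -0.0739, 0.0891]
tool_rot: [-0.0, 0.904, 0.428, 0.001]
force: [-1.0, 0.8, 5.3]
finger_gap: 0.589
```

Call:
jog_arm([
  [[0,0,-0.05],[0,0,0]],
  [[0,0,-0.15],[0,0,0]],
  [[0,0,-0.25],[0,0,0]],
  [[0,0,-0.25],[0,0,0]],
  [[0,0,-0.25],[0,0,0]],
  [[0,0,-0.25],[0,0,0]],
  [[0,0,-0.25],[0,0,0]],
  [[0,0,-0.25],[0,0,0]],
])

```text
time: 31.85
position: [0.4551, -0.0735, 0.187]
tool_rot: [-0.002, 0.904, 0.428, -0.0]
force: [0.9, 0.1, -2.3]
finger_gap: 0.59
```

```bash
python3 - <<'E'
from h import *
s=r.get_state(); print(s['position'],s['force'],s['finger_gap'])
print(jog([.469,-.413,.135],-39.4))
E
```

```text
[ 0.45508922 -0.07354811  0.18703522] [ 0.88726773  0.06316047 -2.30573329] 0.5899618985887042
(array([-0.6342,  0.565 , -0.0074]), array([-0.0011, -0.0003,  0.0003]))
```

Call:
jog_arm([
  [[-0.634,0.565,-0.007],[-0.001,0,0]],
  [[-0.634,0.565,-0.007],[-0.001,0,0]],
  [[-0.634,0.565,-0.007],[-0.001,0,0]],
  [[-0.634,0.565,-0.007],[-0.001,0,0]],
  [[-0.634,0.565,-0.007],[-0.001,0,0]],
  [[-0.634,0.565,-0.007],[-0.001,0,0]],
  [[-0.634,0.565,-0.007],[-0.001,0,0]],
  [[-0.634,0.565,-0.007],[-0.001,0,0]],
])

```text
time: 32.65
position: [0.4689, -0.4182, 0.19]
tool_rot: [0.002, 0.905, 0.426, 0.001]
force: [-0.6, -0.3, -1.9]
finger_gap: 0.59
```

Call:
jog_arm([
  [[0,0,0.1],[0,0,0]],
  [[0,0,0.18],[0,0,0]],
  [[0,0,0.22],[0,0,0]],
  [[0,0,0.23],[0,0,0]],
  [[0,0,0.235],[0,0,0]],
  [[0,0,0.235],[0,0,0]],
  [[0,0,0.235],[0,0,0]],
  [[0,0,0.235],[0,0,0]],
])

```text
time: 33.45
position: [0.4707, -0.414, 0.0983]
tool_rot: [0.002, 0.904, 0.428, 0.002]
force: [-0.3, -0.5, -2.5]
finger_gap: 0.588
```

Call:
jog_arm([
  [[0,0,0.005],[0,0,0]],
  [[0,0,0.01],[0,0,0]],
  [[0,0,0.014],[0,0,0]],
  [[0,0,0.017],[0,0,0]],
  [[0,0,0.019],[0,0,0]],
  [[0,0,0.019],[0,0,0]],
  [[0,0,0.019],[0,0,0]],
  [[0,0,0.019],[0,0,0]],
])

```text
time: 34.25
position: [0.4702, -0.4134, 0.0911]
tool_rot: [0.0, 0.904, 0.428, 0.001]
force: [-4.0, 5.6, 12.5]
finger_gap: 0.595
```

Contact; release and rise.

Call:
jog_arm([
  [[0,0,-0.002],[0,0,0]],
  [[0,0,-0.002],[0,0,0]],
  [[0,0,-0.002],[0,0,0]],
  [[0,0,-0.002],[0,0,0]],
  [[0,0,-0.002],[0,0,0]],
  [[0,0,-0.1],[0,0,0]],
  [[0,0,-0.2],[0,0,0]],
  [[0,0,-0.26],[0,0,0]],
], grip=1)

```text
time: 35.05
position: [0.4706, -0.4142, 0.1966]
tool_rot: [0.003, 0.904, 0.428, 0.002]
force: [1.3, -0.9, 0.2]
finger_gap: 0.998
```

```bash
python3 - <<'E'
from h import *
s=r.get_state(); print(s['position'],s['force'],s['finger_gap'])
for n in ('top','scene'):
    p,im,d=grab(n); pots(p,im,d,cloud(p,d))
print(jog([.459,.0075,.135],-39.4))
E
```

```text
[ 0.47061166 -0.414218    0.19655305] [ 1.28623363 -0.90066733  0.22110804] 0.9983897734223194
pot? 213 ctr [ 0.907  -0.4476] size [0.028 0.056] zmax 0.0414 rgb [146. 100.  54.]
pot? 286 ctr [ 0.8539 -0.1591] size [0.04  0.071] zmax 0.0429 rgb [144.  99.  55.]
pot? 157 ctr [ 0.8526 -0.3038] size [0.042 0.213] zmax 0.0374 rgb [121.  84.  55.]
pot? 244 ctr [ 0.7348 -0.3394] size [0.049 0.049] zmax 0.0476 rgb [142.  41.  31.]
pot? 144 ctr [0.4597 0.0833] size [0.046 0.048] zmax 0.0566 rgb [167. 108.  81.]
pot? 374 ctr [ 0.4671 -0.4114] size [0.045 0.039] zmax 0.0692 rgb [164.  99.  59.]
pot? 159 ctr [0.4567 0.0035] size [0.041 0.042] zmax 0.0598 rgb [179. 119.  88.]
pot? 284 ctr [ 0.4735 -0.4111] size [0.04  0.044] zmax 0.0696 rgb [192. 119.  79.]
pot? 250 ctr [0.4592 0.007 ] size [0.046 0.041] zmax 0.0596 rgb [164. 104.  75.]
pot? 267 ctr [0.4623 0.0871] size [0.051 0.046] zmax 0.056 rgb [169. 109.  81.]
pot? 251 ctr [ 0.7395 -0.338 ] size [0.049 0.049] zmax 0.0495 rgb [170.  38.  34.]
pot? 74 ctr [ 0.9196 -0.4446] size [0.013 0.053] zmax 0.04 rgb [179. 126.  77.]
pot? 170 ctr [ 0.8524 -0.1564] size [0.032 0.072] zmax 0.041 rgb [176. 124.  77.]
(array([ 0.7977, -0.6946,  0.0149]), array([0.0036, 0.0001, 0.0003]))
```

Call:
jog_arm([
  [[0.797,-0.695,0.015],[0.003,0,0]],
  [[0.797,-0.695,0.015],[0.003,0,0]],
  [[0.797,-0.695,0.015],[0.003,0,0]],
  [[0.797,-0.695,0.015],[0.003,0,0]],
  [[0.797,-0.695,0.015],[0.003,0,0]],
  [[0.797,-0.695,0.015],[0.003,0,0]],
  [[0.797,-0.695,0.015],[0.003,0,0]],
  [[0.797,-0.695,0.015],[0.003,0,0]],
])

```text
time: 35.95
position: [0.4566, -0.0114, 0.1862]
tool_rot: [-0.004, 0.904, 0.427, -0.001]
force: [1.4, -0.3, 0.6]
finger_gap: 1.002
```

```bash
python3 - <<'E'
from h import *
s=r.get_state(); print(s['position'],s['force'],s['finger_gap'])
p,im,d=grab('wrist','w7'); pots(p,im,d,cloud(p,d))
print(jog([.4595,.0065,.035],-39.4))
E
```

```text
[ 0.45663964 -0.01144641  0.18618368] [ 1.35792033 -0.25278583  0.56238574] 1.0020981842997967
pot? 4710 ctr [0.462  0.0833] size [0.048 0.049] zmax 0.0566 rgb [135.  71.  39.]
pot? 5133 ctr [0.4584 0.0051] size [0.045 0.044] zmax 0.06 rgb [158.  84.  48.]
(array([ 0.0278, -0.0066,  0.2413]), array([-0.0043, -0.0011,  0.0017]))
```

Call:
jog_arm([
  [[0.037,-0.014,0],[-0.004,-0.001,0.001]],
  [[0.037,-0.014,0.05],[-0.004,-0.001,0.001]],
  [[0.037,-0.014,0.15],[-0.004,-0.001,0.001]],
  [[0.037,-0.014,0.22],[-0.004,-0.001,0.001]],
  [[0.037,-0.014,0.24],[-0.004,-0.001,0.001]],
  [[0.037,-0.014,0.24],[-0.004,-0.001,0.001]],
  [[0.037,-0.014,0.24],[-0.004,-0.001,0.001]],
  [[0.037,-0.014,0.24],[-0.004,-0.001,0.001]],
])

```text
time: 36.8
position: [0.4637, 0.0016, 0.0929]
tool_rot: [0.004, 0.905, 0.426, 0.002]
force: [-0.1, 0.0, 0.0]
finger_gap: 0.998
```

Call:
jog_arm([
  [[0,0,0],[0,0,0]],
  [[0,0,0],[0,0,0]],
  [[0,0,0],[0,0,0]],
  [[0,0,0],[0,0,0]],
  [[0,0,0],[0,0,0]],
  [[0,0,0],[0,0,0]],
  [[0,0,0],[0,0,0]],
  [[0,0,0],[0,0,0]],
], grip=0, force=50)

```text
time: 37.6
position: [0.4627, 0.0021, 0.0921]
tool_rot: [0.003, 0.905, 0.426, 0.001]
force: [-2.7, 0.9, 5.6]
finger_gap: 0.562
```

Call:
jog_arm([
  [[0,0,-0.05],[0,0,0]],
  [[0,0,-0.15],[0,0,0]],
  [[0,0,-0.25],[0,0,0]],
  [[0,0,-0.25],[0,0,0]],
  [[0,0,-0.25],[0,0,0]],
  [[0,0,-0.25],[0,0,0]],
  [[0,0,-0.25],[0,0,0]],
  [[0,0,-0.25],[0,0,0]],
])

```text
time: 38.4
position: [0.4612, 0.0027, 0.1899]
tool_rot: [0.002, 0.905, 0.426, -0.001]
force: [-0.2, 0.7, -2.3]
finger_gap: 0.563
```

```bash
python3 - <<'E'
from h import *
s=r.get_state(); print(s['position'],s['force'],s['finger_gap'])
print(jog([.526,-.343,.135],-39.4))
E
```

```text
[0.46119545 0.00268233 0.18991447] [-0.15484927  0.66265032 -2.30085788] 0.5631519137209581
(array([-0.5634,  0.675 ,  0.0059]), array([ 0.0009,  0.0009, -0.0007]))
```

Call:
jog_arm([
  [[-0.563,0.675,0],[0.001,0.001,-0.001]],
  [[-0.563,0.675,0],[0.001,0.001,-0.001]],
  [[-0.563,0.675,0],[0.001,0.001,-0.001]],
  [[-0.563,0.675,0],[0.001,0.001,-0.001]],
  [[-0.563,0.675,0],[0.001,0.001,-0.001]],
  [[-0.563,0.675,0],[0.001,0.001,-0.001]],
  [[-0.563,0.675,0],[0.001,0.001,-0.001]],
  [[-0.563,0.675,0],[0.001,0.001,-0.001]],
])

```text
time: 39.2
position: [0.5266, -0.3489, 0.1922]
tool_rot: [0.002, 0.905, 0.425, 0.001]
force: [-0.5, 0.0, -1.7]
finger_gap: 0.562
```

```bash
python3 - <<'E'
from h import *
s=r.get_state(); print(s['position'],s['force'],s['finger_gap'])
p,im,d=grab('scene'); pots(p,im,d,cloud(p,d))
p,im,d=grab('wrist'); pots(p,im,d,cloud(p,d))
print(jog([.526,-.343,.135],-39.4))
E
```

```text
[ 0.52661273 -0.34885542  0.1921926 ] [-0.52402254  0.04568247 -1.6954133 ] 0.5623743446786136
pot? 251 ctr [0.4625 0.087 ] size [0.051 0.045] zmax 0.0576 rgb [167. 108.  81.]
pot? 251 ctr [ 0.7397 -0.3375] size [0.049 0.05 ] zmax 0.0485 rgb [170.  38.  34.]
pot? 76 ctr [ 0.9198 -0.4444] size [0.013 0.053] zmax 0.0399 rgb [180. 126.  78.]
pot? 171 ctr [ 0.8523 -0.1562] size [0.033 0.071] zmax 0.0419 rgb [177. 124.  77.]
pot? 837 ctr [ 0.7155 -0.3502] size [0.01  0.023] zmax 0.0466 rgb [85.  9.  7.]
pot? 435 ctr [ 0.533  -0.3356] size [0.034 0.025] zmax 0.1199 rgb [99. 53. 31.]
(array([ 0.0008, -0.002 ,  0.0071]), array([ 0.0001, -0.0007, -0.0003]))
```

Call:
jog_arm([
  [[0,0,0.1],[0,0,0]],
  [[0,0,0.18],[0,0,0]],
  [[0,0,0.22],[0,0,0]],
  [[0,0,0.235],[0,0,0]],
  [[0,0,0.24],[0,0,0]],
  [[0,0,0.24],[0,0,0]],
  [[0,0,0.24],[0,0,0]],
  [[0,0,0.24],[0,0,0]],
])

```text
time: 40.1
position: [0.5279, -0.3437, 0.0987]
tool_rot: [0.002, 0.904, 0.428, 0.002]
force: [-0.4, 0.3, -1.6]
finger_gap: 0.566
```

Call:
jog_arm([
  [[0,0,0.004],[0,0,0]],
  [[0,0,0.008],[0,0,0]],
  [[0,0,0.011],[0,0,0]],
  [[0,0,0.013],[0,0,0]],
  [[0,0,0.013],[0,0,0]],
  [[0,0,0.013],[0,0,0]],
  [[0,0,0.013],[0,0,0]],
  [[0,0,0.013],[0,0,0]],
])

```text
time: 40.9
position: [0.5275, -0.3433, 0.0941]
tool_rot: [0.001, 0.904, 0.428, 0.001]
force: [-4.7, 5.2, 11.4]
finger_gap: 0.565
```

Call:
jog_arm([
  [[0,0,-0.002],[0,0,0]],
  [[0,0,-0.002],[0,0,0]],
  [[0,0,-0.002],[0,0,0]],
  [[0,0,-0.002],[0,0,0]],
  [[0,0,-0.002],[0,0,0]],
  [[0,0,-0.1],[0,0,0]],
  [[0,0,-0.2],[0,0,0]],
  [[0,0,-0.26],[0,0,0]],
], grip=1)

```text
time: 41.7
position: [0.5278, -0.3438, 0.1994]
tool_rot: [0.003, 0.904, 0.428, 0.002]
force: [-0.3, -0.5, 0.5]
finger_gap: 1.002
```

```bash
python3 - <<'E'
from h import *
s=r.get_state(); print(s['position'],s['force'],s['finger_gap'])
for n in ('top','scene'):
    p,im,d=grab(n); pots(p,im,d,cloud(p,d))
print(jog([.4615,.087,.135],-39.4))
E
```

```text
[ 0.52779826 -0.34382549  0.19942609] [-0.25014656 -0.45646238  0.4863354 ] 1.0018067528074588
pot? 217 ctr [ 0.9074 -0.4472] size [0.028 0.057] zmax 0.0416 rgb [145. 100.  54.]
pot? 436 ctr [ 0.8536 -0.2645] size [0.042 0.281] zmax 0.0413 rgb [135.  93.  55.]
pot? 241 ctr [ 0.7354 -0.3395] size [0.049 0.049] zmax 0.0477 rgb [142.  40.  31.]
pot? 338 ctr [ 0.5258 -0.3432] size [0.042 0.045] zmax 0.0608 rgb [147.  92.  58.]
pot? 143 ctr [0.4597 0.0833] size [0.046 0.049] zmax 0.0565 rgb [167. 108.  80.]
pot? 279 ctr [ 0.4729 -0.4114] size [0.04  0.044] zmax 0.07 rgb [193. 120.  79.]
pot? 282 ctr [ 0.5285 -0.3412] size [0.046 0.045] zmax 0.0618 rgb [160.  98.  66.]
pot? 252 ctr [0.4627 0.087 ] size [0.05  0.046] zmax 0.0567 rgb [169. 110.  82.]
pot? 263 ctr [ 0.7394 -0.3377] size [0.049 0.049] zmax 0.0491 rgb [170.  38.  34.]
pot? 172 ctr [ 0.8513 -0.1583] size [0.035 0.074] zmax 0.0416 rgb [175. 123.  77.]
pot? 74 ctr [ 0.9196 -0.4453] size [0.013 0.053] zmax 0.0408 rgb [180. 126.  78.]
(array([ 0.7281, -0.8149,  0.0216]), array([ 0.0037, -0.0003,  0.0003]))
```

Both upright on the ware board. Now the last pot.

Call:
jog_arm([
  [[0.728,-0.815,0.02],[0.003,0,0]],
  [[0.728,-0.815,0.02],[0.003,0,0]],
  [[0.728,-0.815,0.02],[0.003,0,0]],
  [[0.728,-0.815,0.02],[0.003,0,0]],
  [[0.728,-0.815,0.02],[0.003,0,0]],
  [[0.728,-0.815,0.02],[0.003,0,0]],
  [[0.728,-0.815,0.02],[0.003,0,0]],
  [[0.728,-0.815,0.02],[0.003,0,0]],
])

```text
time: 42.6
position: [0.4639, 0.054, 0.1872]
tool_rot: [-0.004, 0.904, 0.428, -0.001]
force: [0.5, 0.1, 0.5]
finger_gap: 1.0
```

```bash
python3 - <<'E'
from h import *
p,im,d=grab('wrist','w8'); pots(p,im,d,cloud(p,d))
p,im,d=grab('scene'); pots(p,im,d,cloud(p,d))
s=r.get_state(); print(s['position'],s['force'],s['finger_gap'])
print(jog([.462,.086,.035],-39.4))
E
```

```text
pot? 3566 ctr [0.4623 0.0858] size [0.049 0.048] zmax 0.0565 rgb [144.  76.  42.]
pot? 279 ctr [ 0.4732 -0.4111] size [0.04  0.043] zmax 0.0689 rgb [191. 118.  78.]
pot? 284 ctr [ 0.528  -0.3411] size [0.046 0.045] zmax 0.0625 rgb [159.  97.  65.]
pot? 265 ctr [0.4628 0.0869] size [0.05  0.046] zmax 0.0571 rgb [166. 108.  80.]
pot? 247 ctr [ 0.7394 -0.3378] size [0.049 0.05 ] zmax 0.0487 rgb [168.  37.  33.]
pot? 78 ctr [ 0.9195 -0.4448] size [0.013 0.054] zmax 0.0398 rgb [178. 125.  76.]
pot? 174 ctr [ 0.8526 -0.1561] size [0.032 0.071] zmax 0.0423 rgb [174. 122.  75.]
[0.46270301 0.05709526 0.18661799] [-0.47387667 -1.27350342  0.10978792] 0.996504378555369
(array([ 0.0549, -0.044 ,  0.2446]), array([-0.0036, -0.0003,  0.0024]))
```

Call:
jog_arm([
  [[0.057,-0.046,0],[-0.003,0,0.002]],
  [[0.057,-0.046,0.05],[-0.003,0,0.002]],
  [[0.057,-0.046,0.15],[-0.003,0,0.002]],
  [[0.057,-0.046,0.22],[-0.003,0,0.002]],
  [[0.057,-0.046,0.243],[-0.003,0,0.002]],
  [[0.057,-0.046,0.243],[-0.003,0,0.002]],
  [[0.057,-0.046,0.243],[-0.003,0,0.002]],
  [[0.057,-0.046,0.243],[-0.003,0,0.002]],
])

```text
time: 43.5
position: [0.4665, 0.0816, 0.093]
tool_rot: [0.002, 0.905, 0.425, 0.003]
force: [-0.0, 0.1, 1.0]
finger_gap: 1.0
```

Call:
jog_arm([
  [[0,0,0],[0,0,0]],
  [[0,0,0],[0,0,0]],
  [[0,0,0],[0,0,0]],
  [[0,0,0],[0,0,0]],
  [[0,0,0],[0,0,0]],
  [[0,0,0],[0,0,0]],
  [[0,0,0],[0,0,0]],
  [[0,0,0],[0,0,0]],
], grip=0, force=50)

```text
time: 44.3
position: [0.4657, 0.0819, 0.0923]
tool_rot: [0.001, 0.905, 0.425, 0.002]
force: [-1.6, 1.2, 6.2]
finger_gap: 0.616
```

Call:
jog_arm([
  [[0,0,-0.05],[0,0,0]],
  [[0,0,-0.15],[0,0,0]],
  [[0,0,-0.25],[0,0,0]],
  [[0,0,-0.25],[0,0,0]],
  [[0,0,-0.25],[0,0,0]],
  [[0,0,-0.25],[0,0,0]],
  [[0,0,-0.25],[0,0,0]],
  [[0,0,-0.25],[0,0,0]],
])

```text
time: 45.1
position: [0.4639, 0.082, 0.19]
tool_rot: [0.0, 0.905, 0.425, 0.0]
force: [-0.2, -0.2, -1.6]
finger_gap: 0.612
```

```bash
python3 - <<'E'
from h import *
s=r.get_state(); print(s['position'],s['force'],s['finger_gap'])
print(jog([.583,-.273,.135],-39.4))
E
```

```text
[0.46394949 0.08202246 0.18998801] [-0.1807091  -0.20317957 -1.59105199] 0.6122674557642652
(array([-0.4926,  0.796 ,  0.0027]), array([ 0.0001,  0.    , -0.0017]))
```

Call:
jog_arm([
  [[-0.4926,0.796,0],[0,0,-0.002]],
  [[-0.4926,0.796,0],[0,0,-0.002]],
  [[-0.4926,0.796,0],[0,0,-0.002]],
  [[-0.4926,0.796,0],[0,0,-0.002]],
  [[-0.4926,0.796,0],[0,0,-0.002]],
  [[-0.4926,0.796,0],[0,0,-0.002]],
  [[-0.4926,0.796,0],[0,0,-0.002]],
  [[-0.4926,0.796,0],[0,0,-0.002]],
])

```text
time: 45.9
position: [0.584, -0.2771, 0.191]
tool_rot: [0.001, 0.905, 0.426, 0.001]
force: [-0.4, 0.9, -1.0]
finger_gap: 0.617
```

```bash
python3 - <<'E'
from h import *
p,im,d=grab('scene'); pots(p,im,d,cloud(p,d))
s=r.get_state(); print(s['position'],s['force'],s['finger_gap'])
print(jog([.583,-.273,.135],-39.4))
E
```

```text
pot? 247 ctr [ 0.7394 -0.3373] size [0.049 0.049] zmax 0.0499 rgb [168.  37.  33.]
pot? 74 ctr [ 0.9198 -0.4446] size [0.013 0.054] zmax 0.0398 rgb [179. 125.  77.]
pot? 171 ctr [ 0.8529 -0.1559] size [0.032 0.071] zmax 0.0419 rgb [175. 123.  76.]
[ 0.58441    -0.27929486  0.19115685] [-3.35833299 -0.95601103 -1.40233974] 0.6167164397493865
(array([ 0.0099, -0.0128,  0.0053]), array([ 0.0017,  0.    , -0.0011]))
```

Call:
jog_arm([
  [[0,0,0.1],[0,0,0]],
  [[0,0,0.18],[0,0,0]],
  [[0,0,0.22],[0,0,0]],
  [[0,0,0.235],[0,0,0]],
  [[0,0,0.24],[0,0,0]],
  [[0,0,0.24],[0,0,0]],
  [[0,0,0.24],[0,0,0]],
  [[0,0,0.24],[0,0,0]],
])

```text
time: 46.75
position: [0.5849, -0.2735, 0.0974]
tool_rot: [0.002, 0.904, 0.428, 0.002]
force: [-0.1, 1.0, -0.7]
finger_gap: 0.619
```

Call:
jog_arm([
  [[0,0,0.004],[0,0,0]],
  [[0,0,0.007],[0,0,0]],
  [[0,0,0.009],[0,0,0]],
  [[0,0,0.01],[0,0,0]],
  [[0,0,0.01],[0,0,0]],
  [[0,0,0.01],[0,0,0]],
  [[0,0,0.01],[0,0,0]],
  [[0,0,0.01],[0,0,0]],
])

```text
time: 47.55
position: [0.5846, -0.2734, 0.0943]
tool_rot: [0.001, 0.904, 0.428, 0.001]
force: [-6.1, 3.1, 11.3]
finger_gap: 0.619
```

Contact; release, rise, then withdraw towards the robot for a clear view.

Call:
jog_arm([
  [[0,0,-0.002],[0,0,0]],
  [[0,0,-0.002],[0,0,0]],
  [[0,0,-0.002],[0,0,0]],
  [[0,0,-0.002],[0,0,0]],
  [[0,0,-0.002],[0,0,0]],
  [[0,0,-0.1],[0,0,0]],
  [[0,0,-0.2],[0,0,0]],
  [[0,0,-0.3],[0,0,0]],
], grip=1)

```text
time: 48.35
position: [0.5835, -0.2728, 0.2128]
tool_rot: [0.0, 0.904, 0.428, 0.001]
force: [0.4, -0.5, -0.7]
finger_gap: 1.0
```

Call:
jog_arm([
  [[0.3,-0.6,-0.1],[0,0,0]],
  [[0.3,-0.6,-0.1],[0,0,0]],
  [[0.3,-0.6,-0.1],[0,0,0]],
  [[0.3,-0.6,-0.1],[0,0,0]],
  [[0.3,-0.6,-0.1],[0,0,0]],
  [[0.3,-0.6,-0.1],[0,0,0]],
  [[0.3,-0.6,-0.1],[0,0,0]],
  [[0.3,-0.6,-0.1],[0,0,0]],
])

```text
time: 49.15
position: [0.4744, -0.0283, 0.2516]
tool_rot: [0.001, 0.904, 0.428, 0.001]
force: [1.1, 0.1, 0.8]
finger_gap: 0.997
```

```bash
python3 - <<'E'
from h import *
s=r.get_state(); print(s['position'],s['force'],s['finger_gap'])
for n in ('top','scene'):
    p,im,d=grab(n,n+'9'); pots(p,im,d,cloud(p,d)); print(bangle(n))
E
```

```text
[ 0.4743913  -0.02825474  0.25162576] [1.06487174 0.10560892 0.75405806] 0.9967403305396313
pot? 379 ctr [ 0.876  -0.3388] size [0.087 0.272] zmax 0.0411 rgb [133.  91.  54.]
pot? 286 ctr [ 0.8556 -0.1589] size [0.043 0.07 ] zmax 0.0417 rgb [140.  96.  54.]
pot? 241 ctr [ 0.735  -0.3397] size [0.049 0.049] zmax 0.0471 rgb [139.  39.  29.]
pot? 278 ctr [ 0.5819 -0.2722] size [0.047 0.049] zmax 0.0574 rgb [150.  94.  59.]
pot? 336 ctr [ 0.5259 -0.3431] size [0.042 0.045] zmax 0.0605 rgb [147.  92.  57.]
pot? 378 ctr [ 0.4673 -0.4112] size [0.044 0.039] zmax 0.069 rgb [160.  96.  57.]
('top', 2309, np.float64(60.522998406563694), np.float64(-0.0010780978435220529))
pot? 283 ctr [ 0.4734 -0.4113] size [0.039 0.043] zmax 0.0688 rgb [192. 119.  78.]
pot? 287 ctr [ 0.5283 -0.3409] size [0.046 0.046] zmax 0.0613 rgb [160.  98.  65.]
pot? 309 ctr [ 0.5861 -0.2702] size [0.049 0.049] zmax 0.0591 rgb [170. 107.  71.]
pot? 258 ctr [ 0.7396 -0.3382] size [0.049 0.05 ] zmax 0.0498 rgb [168.  38.  34.]
pot? 82 ctr [ 0.9194 -0.4448] size [0.014 0.054] zmax 0.0398 rgb [180. 127.  78.]
pot? 175 ctr [ 0.8523 -0.156 ] size [0.033 0.071] zmax 0.0415 rgb [176. 124.  76.]
('scene', 1117, np.float64(60.37914863697357), np.float64(0.0005735655733864092))
```

View pics/scene9.png

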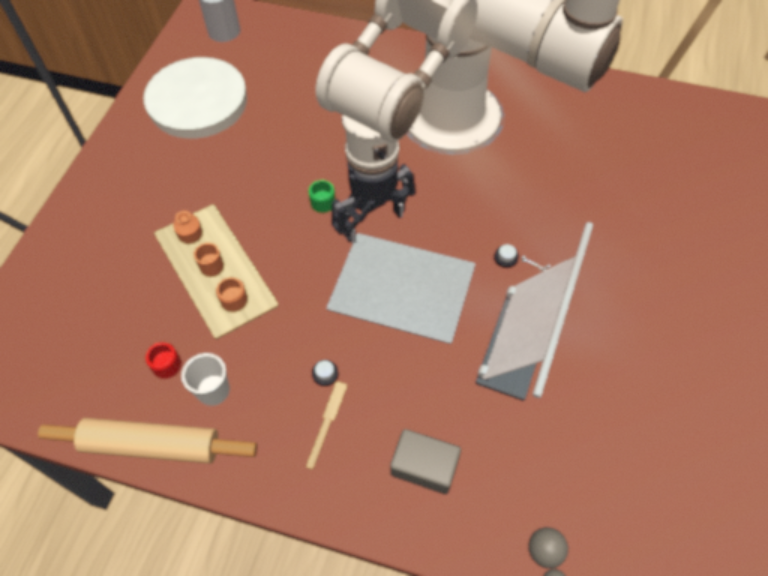

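```bash
python3 -c "
from h import *
print(r.hand_in())"
```

```text
the job is handed in; nothing more can be done
None
```

The job is done and handed in at about 49 s of the 210 s allowed.

Three pots were present: pot_a, pot_b and pot_d (pot_c was absent).

- **Backdrop:** I lifted it from about 45° to 60° and let go. Both cameras still read about 60.4–60.5° at the end.
- **Pots on the slab:** All three stood upright and let go of before the shutter was pressed. pot_b stood only about 4 mm inside the slab's edge.
- **Shutter:** I pressed the release farthest from the base. The downward force reached 16 N, well above the roughly 6 N spring, so it was on its stop.
- **Pots back:** All three are upright on the ware board at about (0.470, -0.411), (0.527, -0.342) and (0.584, -0.271).
- **Bystanders:** The cup, knife, clay block and look-alikes look undisturbed in the last picture.

No check failed at the end. I saw no knocked pot and no slip of the grip, and the scene and top cameras agreed within about 6 mm on pot positions. The highest force I read was about 28 N, when setting pot_a on the slab.

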